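# Put two unfired mugs into the damp cupboard, handles out

## Task

Put both clay mugs away in the damp cupboard, one fully home in each bay with its handle pointing straight out of the front, then tip the clear hood over so that it is shut in front of them. The mugs are unfired and their handles are fresh: push them gently along the bench without lifting or tipping them, and leave the two glaze jars and the cone pack where they stand.

Things in the scene. Friction and masses are not known exactly. Their poses are not given: they have to be found in the camera images.
- mug_a: unfired brown clay mug, 84 mm tall, straight round wall 76 mm across (64 at the foot), 0.24 to 0.48 kg; origin at the centre of its foot, its x axis points to its handle, z up. Two fingers astride the handle and against the wall, low down, push and steer it: it follows as they turn, handle trailing
- mug_b: second mug, same shape, size, weight range and axes as mug_a. The bench is clear for pushing from x = 0.40 to 0.70 m: a steel straight edge lies nearer the robot, a tile cutter stands beyond
- mug_a_handle (a point): centre of the handle's bar at its outermost, 61 mm from mug_a's axis, 48 mm high. The handle is an upright D of 11 mm round bar; its arms meet the wall at 20 and 68 mm height, its outside lies 66.5 mm from the mug's axis
- mug_b_handle (a point): the same point on mug_b's handle
- cupboard: damp cupboard fixed on the bench: plywood box 220 mm wide, two bays side by side, open at the front, no floor. Origin on the bench, middle of the front; x points into the cupboard, y left for one looking in. Side panels at y = +-100 to 110 mm, 100 mm high, slope back from x = 3 mm at the bench to 33 mm at the top; a clear roof (top at 104 mm) covers only x = 72 to 142 mm; the hood covers the rest
- bay_left (a point): home point of a mug's axis in the left bay, on the bench, cupboard frame x = 94, y = +53 mm. The bays are 90 mm wide; a rail 12 mm wide, 30 mm high from x = 20 mm parts them; rubber pads at x = 132 mm stop the mug's wall
- bay_right (a point): home point of the right bay, cupboard frame x = 94, y = -53 mm
- flap (a joint): clear hood with a wooden lip, 216 mm wide, 0.16 kg, L-shaped: 38 mm top, 98 mm sloping front, hinged across the roof's front edge (x = 70, z = 106 mm in the cupboard's frame). 0 = shut over the front; 3.14 = open (start): its top lies on the roof and its front stands up, leaning back 0.29 rad. The hinge is loose: tipped from behind past about 2.5 it falls shut in 1 s unless a handle blocks it
- flap_edge (a point): middle of the hood's free edge (wooden lip 9 mm thick), 115 mm from the hinge line: open it is at x = 135, z = 201 mm in the cupboard's frame, shut at x = 5, z = 11 mm
- jar_brown: glaze jar, red lid, brown label, 69 mm across, 85 mm tall, loose; origin at the centre of its foot
- jar_white: glaze jar, black lid, white label, 69 mm across, 85 mm tall, loose; origin at the centre of its foot
- cone_pack: clay bar 28 x 92 x 18 mm (long along its own y) with three pointed cones up to 63 mm high, loose; origin at the centre of its underside

How it is judged (in metres and radians):
On the way:
1. both mugs stand home in the bays, handles out, with the hood still open ((((x of mug_a in the frame of cupboard above 0.083 m and horizontal distance between mug_a and bay_left below 0.022 m) and (x of mug_b in the frame of cupboard above 0.083 m and horizontal distance between mug_b and bay_right below 0.022 m)) or ((x of mug_a in the frame of cupboard above 0.083 m and horizontal distance between mug_a and bay_right below 0.022 m) and (x of mug_b in the frame of cupboard above 0.083 m and horizontal distance between mug_b and bay_left below 0.022 m))) and angle between the x axis of each of mug_a, mug_b and the x axis of cupboard, either way round below 0.3 rad and x of each of mug_a_handle, mug_b_handle in the frame of cupboard below 0.045 m and angle between each of mug_a, mug_b's own z axis and vertical below 0.08 rad and height (world z) of each of mug_a, mug_b below 0.008 m and value of joint flap above 1.5 rad), for 0.2 s.
At the end, for the whole second after the job is handed in: One mug stands in each bay of the cupboard, its foot on the bench: its axis at least 83 mm in from the front sill and within 22 mm of the bay's home point, its handle pointing out of the front within 0.3 rad, upright within 0.08 rad and at rest; the hood is shut (joint below 0.08 rad) ((((x of mug_a in the frame of cupboard above 0.083 m and horizontal distance between mug_a and bay_left below 0.022 m) and (x of mug_b in the frame of cupboard above 0.083 m and horizontal distance between mug_b and bay_right below 0.022 m)) or ((x of mug_a in the frame of cupboard above 0.083 m and horizontal distance between mug_a and bay_right below 0.022 m) and (x of mug_b in the frame of cupboard above 0.083 m and horizontal distance between mug_b and bay_left below 0.022 m))) and angle between the x axis of each of mug_a, mug_b and the x axis of cupboard, either way round below 0.3 rad and x of each of mug_a_handle, mug_b_handle in the frame of cupboard below 0.045 m and angle between each of mug_a, mug_b's own z axis and vertical below 0.08 rad and height (world z) of each of mug_a, mug_b below 0.008 m and value of joint flap below 0.08 rad and linear speed of each of mug_a, mug_b below 0.02 m/s and velocity of joint flap below 0.1 rad/s); the robot touches nothing.
It fails at once if a mug is lifted, over 12 mm (height (world z) of any of mug_a, mug_b above 0.012 m).
It fails at once if a mug is tipped, over 0.25 rad (angle between any of mug_a, mug_b's own z axis and vertical above 0.25 rad).
It fails at once if the fingers press on a mug with over 40 N (contact force between the fingers and mug_a above 40 N or contact force between the fingers and mug_b above 40 N).
It fails at once if a glaze jar is moved, over 20 mm (distance of any of jar_brown, jar_white from where it was at the start of the episode above 0.02 m).
It fails at once if the cone pack is moved, over 20 mm (distance of cone_pack from where it was at the start of the episode above 0.02 m).
It also fails if it takes over 72 s, if anything falls off the work surface, if the arm or the gripper's body presses on something with over 40 N, if the wrist force passes 120 N, or if a joint passes its speed limit or range.

## Robot

A 6-joint arm with a two-finger parallel gripper is mounted at the origin on a cart in front of the work surface, level with it; the furniture and walls round the work are solid. World frame = base frame: x ahead of the robot, y to its left, z up, the work surface at z = 0. Lengths are in m, angles in degrees, forces in N, time in s.
With the tool pointing down it reaches from about 0.35 to 0.875 m from the base axis. Payload 4.2 kg.
Tool frame: the origin (TCP) lies on the centre line of the jaws, within the pads' length; the fingertips stand 25 mm ahead of it and the grasp point (between the pads) lies 6 mm ahead of it; z points along the fingers, y is the line along which they close (so a half turn about z gives the same grasp; the last joint's range is limited). The gripper opens to 87 mm and grips with 3 to 60 N. Pads are 19 mm wide; open, the fingers measure 117 mm over their backs; the gripper's body (75 mm by 190 mm) begins 51 mm behind the grasp point.
Start: joints at [-49.068, 22.042, 0.453, 0, -68.411, -14.817], TCP at [0.275, -0.561, 0.248] pointing down, gripper open.
Joint ranges: [-179.83, 179.83], [-69.29, 118.12], [-61.27, 80.66], [-181.25, 117.63], [-171.15, -9.14], [-177.46, 177.46]. Speed limits (degrees/s): [159.86, 159.86, 180, 180, 180, 180].

## Interface

Orientations are given as a 3x3 rotation matrix whose columns are the frame's x, y, z axes.
In Python, from station import r gives the robot as it stands.
- The arm moves only by the tool move_arm, never from a script. Its argument "series" is a list of rows, each an object with "grip": the opening, from 0 (shut) to 1 (fully open); "xyz": the shift along the tool's x, y, z in mm, a list of three; "angular": the turn, a rotation vector about the tool's x, y, z in rad, a list of three. A call has 1 to 10 rows; each row is the pose to reach, as a shift and turn from the pose commanded when the call began, along the tool's axes at that moment; what a row does not reach only later rows make up. A row lasts 1/10 s, in which the tool goes at most 50 mm and 8.59 degrees, less where a joint would pass 70% of its speed; a pose out of reach is approached as far as the arm can. A call with a gripper value outside its range is refused whole. The fingers move at their own pace and stop on an object; the grip force is fixed at half the most. Time passes only in rows, so rows that repeat a pose let the fingers close. It gives the time, the measured TCP pose, the force, the opening and the grip force at its end, in the units of the state.
- r.sense(): the state, without advancing time (a new reading comes with each control period).
- r.capture(name): name is "side" or "top" or "wrist"; returns a dict with "img" (480x640x3 uint8, red, green, blue), "camera_matrix" (3x3 intrinsics, pixels), "rvec" (rotation vector, rad) and "tvec" (3), from world to camera coordinates, as OpenCV has them; the wrist camera has in their place "hand_eye" (4x4, takes a point from camera to tool coordinates, whose origin is the TCP and whose axes are the flange's). Camera axes: x right, y down, z forward; pixel columns grow to the right and rows downward; lengths in m; the calibration is good to about 2 mm. A picture is of the moment at which its call begins: read the wrist's pose just before it. There is no depth.
- r.finish_job(): hands the job in; it is judged then, once.
The state is a dict: "time_s": time; "joints": joint angles; "joint_velocities": joint speeds; "effort": joint torques, N m; "tcp_pos": TCP position; "ee_rot": TCP orientation; "wrist_force": force on the tool from outside, world axes, zero at the start; "moment": the same for the moment, N m; "gripper_width": opening from 0.0 (shut) to 1.0 (fully open); "gripper_force": force on a finger pad.
Only numpy, scipy, OpenCV 4.12 (cv2) and the standard library are available. Lean on these libraries where they do the work, as an engineer would, in place of code of your own. Each camera call takes 0.05 s, during which the arm holds its last target. There are 200 camera calls.

## Working session

There is one attempt and no reset: what is moved stays moved. The work goes in short steps, Python scripts to look and compute and a tool call to move; the robot and the scene stay as the last step left them, time stands still between calls to the robot, and variables do not carry over. Pictures are saved under pics/ and viewed, at most 10 in all, crops included, and the job is handed in when it is done.

Besides the shell and the picture viewer there is one more tool, called as name([rows], argument=value, ...), one row to a line, values as JSON. move_arm: Moves the arm, as the interface text tells. Its arguments: {"type":"object","properties":{"series":{"type":"array"}},"required":["series"]}

```bash
mkdir -p pics; ls; python3 - <<'E'
from station import r
import cv2,numpy as np
s=r.sense();print(s['time_s'],s['tcp_pos'],np.round(s['ee_rot'],3),s['gripper_width'])
for n in('top','side'):
    c=r.capture(n);cv2.imwrite(f'pics/{n}0.png',c['img'][...,::-1]);np.savez(f'{n}.npz',K=c['camera_matrix'],r=c['rvec'],t=c['tvec']);print(c['camera_matrix'],c['rvec'],c['tvec'])
E
```

```text
pics
0.0 [ 0.27490172 -0.56070864  0.24647997] [[-0.898 -0.44  -0.001]
 [-0.44   0.898  0.002]
 [ 0.     0.002 -1.   ]] 1.0016852220840173
[[517.79731459   0.         326.86139325]
 [  0.         517.79731459 247.52233541]
 [  0.           0.           1.        ]] [ 2.13283282 -2.18211838  0.13218863] [-0.0450913   0.51037138  1.43495971]
[[442.28479103   0.         319.42960892]
 [  0.         442.28479103 241.19951404]
 [  0.           0.           1.        ]] [ 0.08808328 -2.62689074  1.63322329] [0.49856692 0.11738841 0.98864483]
```

View pics/top0.png

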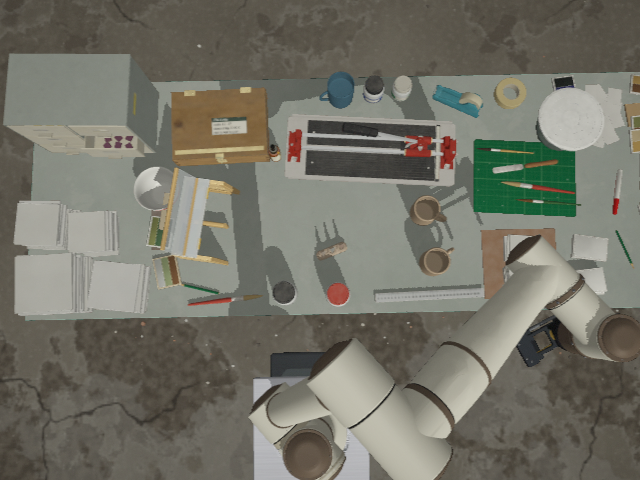

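View pics/side0.png

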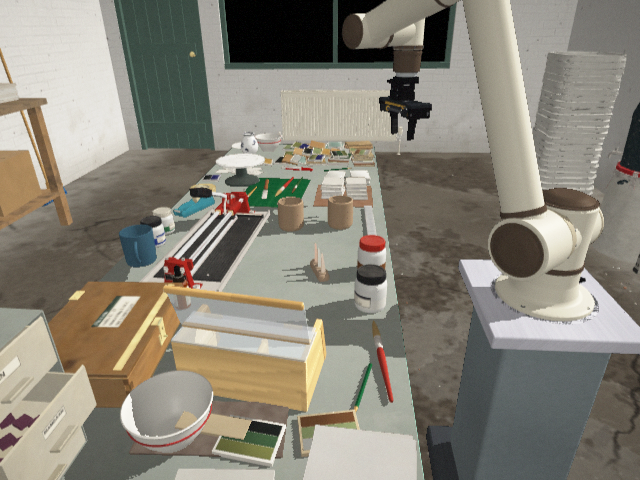

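The top view shows the cupboard on the left (~200,215), open to the right. The mugs are at about (425,210) and (436,261) with handles pointing right, the cone pack is at (331,250), and the jars are at (284,292) and (338,294).

```bash
python3 - <<'E'
import cv2,numpy as np
im=cv2.imread('pics/top0.png')
a=cv2.resize(im[180:285,395:475],None,fx=5,fy=5,interpolation=cv2.INTER_CUBIC)
b=cv2.resize(im[160:270,145:247],None,fx=3.9,fy=3.9,interpolation=cv2.INTER_CUBIC)
o=np.zeros((530,800,3),np.uint8);o[:525,:400]=a;o[:429,400:400+b.shape[1]]=b[:,:400]
for k in range(0,80,10):cv2.putText(o,str(395+k),(k*5,10),0,.3,(0,0,255));cv2.line(o,(k*5,0),(k*5,525),(0,0,255) if 0 else (90,90,160),1)
for k in range(0,105,10):cv2.putText(o,str(180+k),(0,k*5+10),0,.3,(0,0,255));cv2.line(o,(0,k*5),(400,k*5),(90,90,160),1)
for k in range(0,100,10):cv2.putText(o,str(145+k),(400+int(k*3.9),10),0,.3,(0,0,255));cv2.line(o,(400+int(k*3.9),0),(400+int(k*3.9),430),(90,90,160),1)
for k in range(0,110,10):cv2.putText(o,str(160+k),(402,int(k*3.9)+10),0,.3,(0,0,255));cv2.line(o,(400,int(k*3.9)),(800,int(k*3.9)),(90,90,160),1)
cv2.imwrite('pics/c1.png',o)
E
cat > h.py <<'E'
import cv2,numpy as np
def cam(n):
    d=np.load(f'{n}.npz');return d['K'],d['r'],d['t']
def back(n,uv,z):
    K,rv,t=cam(n);R=cv2.Rodrigues(rv)[0];C=-R.T@t
    d=(R.T@np.linalg.inv(K)@np.c_[np.atleast_2d(uv),np.ones(len(np.atleast_2d(uv)))].T).T
    return C+d*((z-C[2])/d[:,2])[:,None]
def proj(n,P):
    K,rv,t=cam(n);return cv2.projectPoints(np.asarray(P,float).reshape(-1,3),rv,t,K,None)[0][:,0]
E
python3 -c "
from h import *
print(back('top',[[284,292],[338,294]],.085),back('top',[[331,250]],.01),back('top',[[425,208],[435,260]],.084))"
```

```text
[[ 0.3842937   0.06171957  0.085     ]
 [ 0.3755944  -0.08386405  0.085     ]] [[ 0.50441109 -0.06847262  0.01      ]] [[ 0.60615519 -0.32943042  0.084     ]
 [ 0.4617552  -0.35000271  0.084     ]]
```

View pics/c1.png

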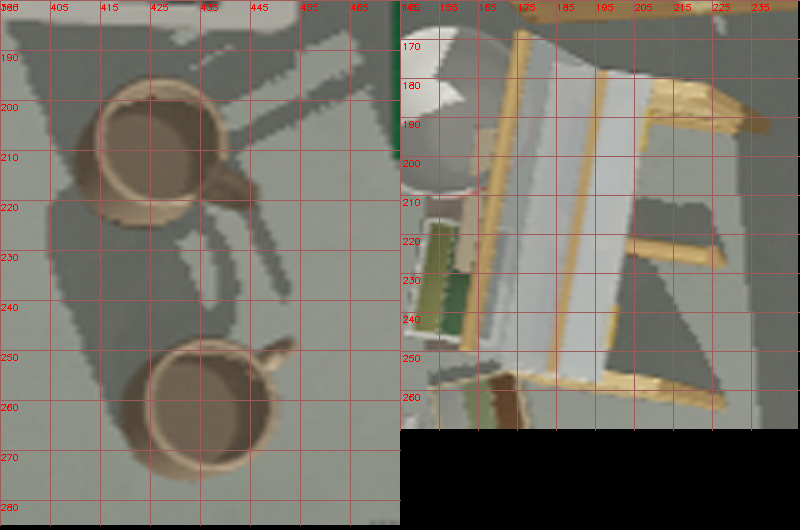

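```bash
cat > fit.py <<'E'
from h import *
from scipy.optimize import least_squares
T=lambda p,P:np.c_[P[:,0]*np.cos(p[2])-P[:,1]*np.sin(p[2])+p[0],P[:,0]*np.sin(p[2])+P[:,1]*np.cos(p[2])+p[1],P[:,2]]
P=np.array([[135,108,201],[135,-108,201],[3,-105,0],[3,105,0],[20,0,30]])/1000
U=np.array([[163,249],[175.5,168],[232,192.5],[227.5,264],[227,225]])
Ps=np.array([[135,108,201],[135,-108,201]])/1000;Us=np.array([[306,308],[166,293]])
f=lambda p:np.r_[(proj('top',T(p,P))-U).ravel(),(proj('side',T(p,Ps))-Us).ravel()]
s=least_squares(f,[.55,.2,1.57],loss='soft_l1');p=s.x
print('cup',p,np.degrees(p[2]),np.round(f(p).reshape(-1,2),1))
np.save('cup.npy',p)
for n in ([94,53],[94,-53],[0,0]):print(n,T(p,np.array([[*n,0]])/1000.))
# mugs: rim centre & handle tip
for m,rim,h in(('far',[427,208.3],[445,217]),('near',[437,260.5],[453,249])):
    c=back('top',[rim],.084)[0];t=back('top',[h],.048)[0];print(m,c,t,np.linalg.norm((t-c)[:2]),np.degrees(np.arctan2(*(t-c)[1::-1])))
    print(' side proj of base/top',proj('side',[[c[0],c[1],.084],[c[0],c[1],0]]))
# overlay
im=cv2.imread('pics/top0.png');im2=cv2.imread('pics/side0.png')
def L(a,n,I,c):
    q=np.round(proj(n,T(p,np.array(a)/1000))*8).astype(int);cv2.polylines(I,[q.reshape(-1,1,2)],False,c,1,shift=3)
S={}
for n,I in(('top',im),('side',im2)):
    I2=cv2.resize(I,None,fx=1,fy=1)
    for y in(-110,-100,100,110):L([[3,y,0],[33,y,100],[142,y,100],[142,y,0],[3,y,0]],n,I2,(0,0,255))
    for y in(-6,6):L([[20,y,0],[20,y,30],[132,y,30]],n,I2,(255,0,0))
    L([[135,-108,201],[135,108,201]],n,I2,(0,255,0))
    S[n]=I2
a=cv2.resize(S['top'][160:270,145:247],None,fx=4,fy=4,interpolation=0);b=cv2.resize(S['side'][270:420,150:350],None,fx=2,fy=2,interpolation=0)
c=cv2.resize(S['side'][185:240,265:365],None,fx=3.9,fy=3.9)
o=np.zeros((600,800,3),np.uint8);o[:440,:400]=a[:,:400];o[:300,400:]=b;o[300:300+c.shape[0],400:400+c.shape[1]]=c
cv2.imwrite('pics/o1.png',o)
E
python3 fit.py
```

```text
cup [0.57632104 0.21137627 1.42154497] 81.44852693335804 [[-3.   1.8]
 [-1.5 -0.6]
 [ 6.5  0.3]
 [ 0.3 -0.4]
 [-1.7  0.5]
 [ 0.3 -5.3]
 [-1.  -7.4]]
[94, 53] [[0.53788786 0.31221223 0.        ]]
[94, -53] [[0.64270942 0.29645026 0.        ]]
[0, 0] [[0.57632104 0.21137627 0.        ]]
far [ 0.60518804 -0.33489654  0.084     ] [ 0.58617303 -0.39161072  0.048     ] 0.0598169550260091 -108.53516695330454
 side proj of base/top [[291.62662966 200.15779777]
 [292.68071545 226.34831138]]
near [ 0.46026553 -0.3553727   0.084     ] [ 0.49488637 -0.40936652  0.048     ] 0.06413996969838365 -57.332000891819774
 side proj of base/top [[341.42325905 198.49694264]
 [341.08955264 224.5738178 ]]
```

View pics/o1.png

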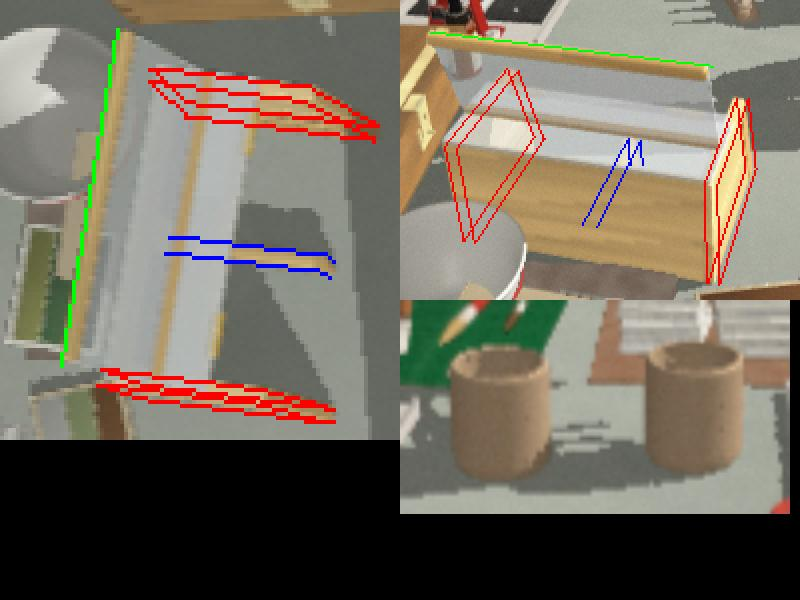

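```bash
python3 - <<'E'
s=open('fit.py').read()
s=s.replace("[3,-105,0],[3,105,0],[20,0,30]])/1000","[3,-105,0],[3,105,0],[20,0,15]])/1000").replace("[163,249],[175.5,168],[232,192.5],[227.5,264],[227,225]","[163.5,249],[176,168],[239,193.3],[228.5,264],[228,226.5]")
s=s.replace("f=lambda","B=lambda xb:np.array([[xb,.11,0],[xb,.11,.1],[xb,-.11,.1]]);Ub=np.array([[301.5,411],[301.5,361],[173.5,345]])\nf=lambda").replace("(proj('side',T(p,Ps))-Us).ravel()]","(proj('side',T(p,Ps))-Us).ravel()*.3,(proj('side',T(p,B(p[3])))-Ub).ravel()]").replace(".2,1.57]",".2,1.45,.142]")
s=s.replace('142,y','p[3]*1000,y')
open('fit.py','w').write(s)
E
python3 fit.py
```

```text
cup [0.5769651  0.20743589 1.4088892  0.14275719] 80.72340468482753 [[-2.4  0.8]
 [ 0.2 -1.5]
 [ 1.2 -0.7]
 [ 0.2 -0.7]
 [-0.3 -0.5]
 [-0.4 -2. ]
 [-0.3 -2.8]
 [ 6.3  0.3]
 [ 4.8  0.9]
 [-1.8 -4.3]]
[94, 53] [[0.53981112 0.30875016 0.        ]]
[94, -53] [[0.64442482 0.29166289 0.        ]]
[0, 0] [[0.5769651  0.20743589 0.        ]]
far [ 0.60518804 -0.33489654  0.084     ] [ 0.58617303 -0.39161072  0.048     ] 0.0598169550260091 -108.53516695330454
 side proj of base/top [[291.62662966 200.15779777]
 [292.68071545 226.34831138]]
near [ 0.46026553 -0.3553727   0.084     ] [ 0.49488637 -0.40936652  0.048     ] 0.06413996969838365 -57.332000891819774
 side proj of base/top [[341.42325905 198.49694264]
 [341.08955264 224.5738178 ]]
```

View pics/o1.png

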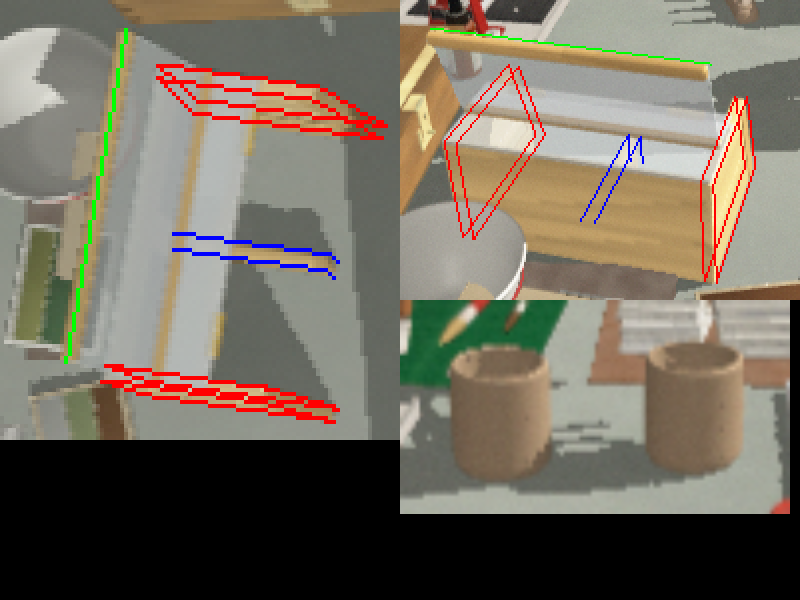

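```bash
cat > plan.py <<'E'
import numpy as np,json,os
from scipy.spatial.transform import Rotation as Ro, Slerp
G=30; XF=np.sqrt(38**2-(G/2)**2)/1000   # finger corner to mug axis
p=np.load('cup.npy');D=np.array([np.cos(p[2]),np.sin(p[2])]);Lc=np.array([-D[1],D[0]])
cup=lambda x,y:p[:2]+D*x/1000+Lc*y/1000
def pose(c,psi,th=0,zt=.02,gap=0):
    "tool pose for mug axis c, heading psi, tilt th; gap=extra distance behind the wall"
    f=np.r_[np.cos(psi),np.sin(psi),0];l=np.r_[-f[1],f[0],0];Z=np.r_[0,0,1.];s,k=np.sin(th),np.cos(th)
    K=np.r_[c,0]-f*(XF+gap);tip=K-.0095*k*f;tip[2]=zt
    z=s*f-k*Z;return tip-.025*z,np.c_[-s*Z-k*f,l,z]
def load():
    if os.path.exists('cmd.npz'):
        d=np.load('cmd.npz');return d['t'],d['R']
    from station import r
    s=r.sense();return np.array(s['tcp_pos']),np.array(s['ee_rot'])
def save(t,R):np.savez('cmd.npz',t=t,R=R)
def emit(poses,grip):
    "split into calls of 10 rows, print rounded rows, carry the rounded commanded pose"
    t,R=load()
    for i in range(0,len(poses),10):
        rows=[]
        for tt,RR in poses[i:i+10]:
            x=[int(v) for v in np.round(R.T@(tt-t)*1000)];a=[round(float(v),2)+0. for v in Ro.from_matrix(R.T@RR).as_rotvec()]
            rows.append({"grip":grip,"xyz":x,"angular":a})
        print(json.dumps(rows).replace(' ',''))
        t=t+R@np.array(rows[-1]['xyz'])/1000;R=R@Ro.from_rotvec(rows[-1]['angular']).as_matrix()
    save(t,R)
def line(t1,R1,step=.04,ang=.13,t0=None,R0=None):
    t,R=(load() if t0 is None else (t0,R0));rv=Ro.from_matrix(R.T@R1).as_rotvec()
    n=int(np.ceil(max(np.linalg.norm(t1-t)/step,np.linalg.norm(rv)/ang,1)))
    return [(t+(t1-t)*i/n,R@Ro.from_rotvec(rv*i/n).as_matrix()) for i in range(1,n+1)]
def bez(P0,a0,P3,a3,k0,k3,n=400):
    u=lambda a:np.array([np.cos(a),np.sin(a)]);P0,P3=map(np.array,(P0,P3));P1=P0+k0*u(a0);P2=P3-k3*u(a3)
    s=np.linspace(0,1,n)[:,None];return (1-s)**3*P0+3*s*(1-s)**2*P1+3*s*s*(1-s)*P2+s**3*P3
def along(Q,v,vs=None):
    "resample polyline at spacing v; returns centres, headings"
    d=np.r_[0,np.cumsum(np.linalg.norm(np.diff(Q,axis=0),axis=1))];k=np.r_[True,np.diff(d)>1e-9];Q=Q[k];d=d[k]
    h=np.unwrap(np.arctan2(*np.gradient(Q,d,axis=0).T[::-1]));s=np.append(np.arange(v,d[-1],v),d[-1])
    return np.c_[np.interp(s,d,Q[:,0]),np.interp(s,d,Q[:,1])],np.interp(s,d,h)
E
cat > far1.py <<'E'
from plan import *
c0=np.array([.605,-.335]);a0=np.radians(71.5)
g=pose(c0,a0,gap=.012)
up=(g[0]+[0,0,.12],g[1])
L1=line(*up);L2=line(*g,step=.03,t0=up[0],R0=up[1])
print(len(L1),len(L2));emit(L1+L2,.5)
E
python3 far1.py; python3 -c "
from h import *
print(back('top',[[319,256],[346,244],[455,182],[287,182],[268,165],[400,182]],0.01))"
```

```text
10 4
[{"grip":0.5,"xyz":[-36,2,8],"angular":[0.0,0.0,-0.08]},{"grip":0.5,"xyz":[-71,3,16],"angular":[0.0,0.0,-0.16]},{"grip":0.5,"xyz":[-107,5,24],"angular":[0.0,0.0,-0.24]},{"grip":0.5,"xyz":[-142,7,33],"angular":[0.0,0.0,-0.32]},{"grip":0.5,"xyz":[-178,9,41],"angular":[0.0,0.0,-0.4]},{"grip":0.5,"xyz":[-214,10,49],"angular":[0.0,0.0,-0.48]},{"grip":0.5,"xyz":[-249,12,57],"angular":[0.0,0.0,-0.55]},{"grip":0.5,"xyz":[-285,14,65],"angular":[0.0,0.0,-0.63]},{"grip":0.5,"xyz":[-321,15,73],"angular":[0.0,0.0,-0.71]},{"grip":0.5,"xyz":[-356,17,82],"angular":[0.0,0.0,-0.79]}]
[{"grip":0.5,"xyz":[0,0,30],"angular":[0.0,0.0,0.0]},{"grip":0.5,"xyz":[0,0,60],"angular":[0.0,0.0,0.0]},{"grip":0.5,"xyz":[0,0,90],"angular":[0.0,0.0,0.0]},{"grip":0.5,"xyz":[0,0,120],"angular":[0.0,0.0,0.0]}]
[[ 0.48787863 -0.03365835  0.01      ]
 [ 0.52079112 -0.11200764  0.01      ]
 [ 0.69584144 -0.4348946   0.01      ]
 [ 0.7072309   0.05521724  0.01      ]
 [ 0.75954362  0.11024074  0.01      ]
 [ 0.69956844 -0.27451412  0.01      ]]
```

move_arm([
  {"grip":0.5,"xyz":[-36,2,8],"angular":[0,0,-0.08]},
  {"grip":0.5,"xyz":[-71,3,16],"angular":[0,0,-0.16]},
  {"grip":0.5,"xyz":[-107,5,24],"angular":[0,0,-0.24]},
  {"grip":0.5,"xyz":[-142,7,33],"angular":[0,0,-0.32]},
  {"grip":0.5,"xyz":[-178,9,41],"angular":[0,0,-0.4]},
  {"grip":0.5,"xyz":[-214,10,49],"angular":[0,0,-0.48]},
  {"grip":0.5,"xyz":[-249,12,57],"angular":[0,0,-0.55]},
  {"grip":0.5,"xyz":[-285,14,65],"angular":[0,0,-0.63]},
  {"grip":0.5,"xyz":[-321,15,73],"angular":[0,0,-0.71]},
  {"grip":0.5,"xyz":[-356,17,82],"angular":[0,0,-0.79]},
])

```text
time_s: 1.1
tcp_pos: [0.5884, -0.3882, 0.1647]
ee_rot: [[-0.316, -0.949, -0.001], [-0.949, 0.316, 0.0], [-0.0, 0.001, -1.0]]
wrist_force: [-0.0, -0.6, -0.1]
gripper_width: 0.503
gripper_force: 0.0
```

```bash
python3 - <<'E'
from station import r
import cv2,numpy as np
from plan import *
c0=np.array([.605,-.335]);a0=np.radians(71.5)
g=pose(c0,a0,gap=.012)
r.capture('top')
s=r.sense();c=r.capture('wrist');t=np.array(s['tcp_pos']);R=np.array(s['ee_rot']);print(t,g[0],np.round(R.T@g[1],3).tolist(),s['time_s'],s['joints'])
H=np.array(c['hand_eye']);K=c['camera_matrix'];print(np.round(H,3))
im=c['img'][...,::-1].copy()
def pj(P):
    q=np.linalg.inv(H)@np.r_[R.T@(np.array(P)-t),1];q=K@q[:3];return q[:2]/q[2]
f=np.array([np.cos(a0),np.sin(a0)])
for rr,z,col in((.038,.084,(0,255,0)),):
    pts=np.array([pj([*(c0+rr*np.array([np.cos(x),np.sin(x)])),z]) for x in np.linspace(0,6.3,60)]);print(pts.mean(0))
    if np.abs(pts).max()<4000:cv2.polylines(im,[pts.astype(int).reshape(-1,1,2)],True,col,1)
q=pj([*(c0-.061*f),.048]);print(q)
if np.abs(q).max()<3000: cv2.circle(im,tuple(int(v) for v in q),4,(0,0,255),1)
cv2.imwrite('pics/w1.png',im)
E
```

```text
[ 0.5922178  -0.38519561  0.16214156] [ 0.58709952 -0.3884989   0.045     ] [[1.0, -0.008, 0.001], [0.008, 1.0, -0.001], [-0.001, 0.001, 1.0]] 1.15 [-19.99323741  33.42623931   6.91388874  -0.06902669 -63.55092888
   1.97374305]
[[ 0.    -0.959 -0.284  0.078]
 [ 1.    -0.     0.001  0.   ]
 [-0.001 -0.284  0.959 -0.136]
 [ 0.     0.     0.     1.   ]]
[325.0930095  332.62678729]
[326.35142014 236.51375167]
```

View pics/w1.png

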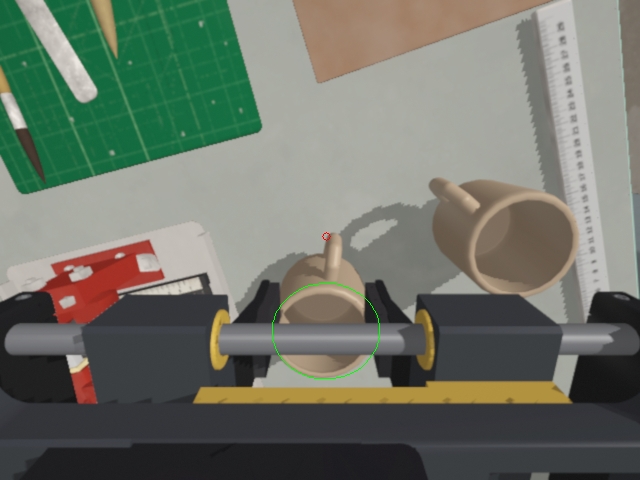

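The wrist view shows the far mug's handle tip at (334,240), about 6 mm to one side of the predicted (326,236), which is inside the finger gap. I can descend.

move_arm([
  {"grip":0.5,"xyz":[0,0,30],"angular":[0,0,0]},
  {"grip":0.5,"xyz":[0,0,60],"angular":[0,0,0]},
  {"grip":0.5,"xyz":[0,0,90],"angular":[0,0,0]},
  {"grip":0.5,"xyz":[0,0,120],"angular":[0,0,0]},
  {"grip":0.5,"xyz":[0,0,120],"angular":[0,0,0]},
])

```text
time_s: 1.7
tcp_pos: [0.5834, -0.3878, 0.04]
ee_rot: [[-0.321, -0.947, -0.01], [-0.947, 0.321, 0.005], [-0.002, 0.011, -1.0]]
wrist_force: [-1.1, 0.1, -1.0]
gripper_width: 0.497
gripper_force: 0.0
```

```bash
cat > far2.py <<'E'
from plan import *
from station import r
for i in range(3):
    print(np.round(r.sense()['tcp_pos'],4));
    if i<2:r.capture('top')
print(load()[0],r.sense()['wrist_force'])
c0=np.array([.605,-.335]);a0=np.radians(70);af=p[2]
L=[pose(c0,np.radians(71.5),gap=g) for g in(.010,.007,.004,.002)]
e=cup(-45,-53);f=cup(91,-53)
Q=np.r_[bez(c0,a0,e,af,.10,.16),np.linspace(e,f,100)[1:]]
C,h=along(Q,.011)
xc=(C-p[:2])@D*1000
th=np.interp(xc,[-110,20],[0,np.radians(55)])
L+= [pose(c,a,t) for c,a,t in zip(C,h,th)]
print(len(L),C[:,0].max(),np.degrees([h.min(),h.max()]).round(),np.round(C[::8],3).tolist())
emit(L,.345)
E
python3 far2.py
```

```text
[ 0.5834 -0.3878  0.04  ]
[ 0.5853 -0.3889  0.0431]
[ 0.5869 -0.3897  0.0455]
[ 0.58693543 -0.38850096  0.04459578] [-0.0220175  -0.16858402  0.74649018]
62 0.6439412139054137 [74. 92.] [[0.608, -0.325], [0.619, -0.237], [0.618, -0.149], [0.615, -0.061], [0.613, 0.027], [0.617, 0.114], [0.63, 0.202], [0.644, 0.288]]
[{"grip":0.345,"xyz":[-2,0,0],"angular":[0.0,0.0,0.0]},{"grip":0.345,"xyz":[-5,0,0],"angular":[0.0,0.0,0.0]},{"grip":0.345,"xyz":[-8,0,0],"angular":[0.0,0.0,0.0]},{"grip":0.345,"xyz":[-10,0,0],"angular":[0.0,0.0,0.0]},{"grip":0.345,"xyz":[-23,-2,0],"angular":[0.0,0.0,-0.05]},{"grip":0.345,"xyz":[-34,-4,0],"angular":[0.0,0.0,-0.11]},{"grip":0.345,"xyz":[-45,-4,0],"angular":[0.0,0.0,-0.16]},{"grip":0.345,"xyz":[-57,-4,0],"angular":[0.0,0.0,-0.19]},{"grip":0.345,"xyz":[-68,-3,0],"angular":[0.0,0.0,-0.22]},{"grip":0.345,"xyz":[-79,-2,0],"angular":[0.0,0.0,-0.25]}]
[{"grip":0.345,"xyz":[-11,0,0],"angular":[0.0,0.0,-0.02]},{"grip":0.345,"xyz":[-22,-1,0],"angular":[0.0,0.0,-0.03]},{"grip":0.345,"xyz":[-33,-1,0],"angular":[0.0,0.0,-0.05]},{"grip":0.345,"xyz":[-44,-1,0],"angular":
[... 2062 characters left out ...]
59,0.13]}]
[{"grip":0.345,"xyz":[-7,0,6],"angular":[0.0,-0.08,0.0]},{"grip":0.345,"xyz":[-15,0,13],"angular":[0.0,-0.16,0.0]},{"grip":0.345,"xyz":[-22,0,19],"angular":[0.0,-0.24,0.0]},{"grip":0.345,"xyz":[-30,0,26],"angular":[0.0,-0.32,0.0]},{"grip":0.345,"xyz":[-38,0,33],"angular":[0.0,-0.37,0.0]},{"grip":0.345,"xyz":[-47,0,39],"angular":[0.0,-0.37,0.0]},{"grip":0.345,"xyz":[-57,0,45],"angular":[0.0,-0.37,0.0]},{"grip":0.345,"xyz":[-66,0,52],"angular":[0.0,-0.37,0.0]},{"grip":0.345,"xyz":[-75,0,58],"angular":[0.0,-0.37,0.0]},{"grip":0.345,"xyz":[-84,0,64],"angular":[0.0,-0.37,0.0]}]
[{"grip":0.345,"xyz":[-6,0,9],"angular":[0.0,0.0,0.0]},{"grip":0.345,"xyz":[-7,0,9],"angular":[0.0,0.0,0.0]}]
```

move_arm([
  {"grip":0.345,"xyz":[-2,0,0],"angular":[0,0,0]},
  {"grip":0.345,"xyz":[-5,0,0],"angular":[0,0,0]},
  {"grip":0.345,"xyz":[-8,0,0],"angular":[0,0,0]},
  {"grip":0.345,"xyz":[-10,0,0],"angular":[0,0,0]},
  {"grip":0.345,"xyz":[-23,-2,0],"angular":[0,0,-0.05]},
  {"grip":0.345,"xyz":[-34,-4,0],"angular":[0,0,-0.11]},
  {"grip":0.345,"xyz":[-45,-4,0],"angular":[0,0,-0.16]},
  {"grip":0.345,"xyz":[-57,-4,0],"angular":[0,0,-0.19]},
  {"grip":0.345,"xyz":[-68,-3,0],"angular":[0,0,-0.22]},
  {"grip":0.345,"xyz":[-79,-2,0],"angular":[0,0,-0.25]},
])

```text
time_s: 2.8
tcp_pos: [0.6149, -0.3147, 0.0462]
ee_rot: [[-0.073, -0.997, 0.001], [-0.997, 0.073, -0.001], [0.001, -0.001, -1.0]]
wrist_force: [-0.2, -3.8, 2.4]
gripper_width: 0.345
gripper_force: 2.1
```

move_arm([
  {"grip":0.345,"xyz":[-11,0,0],"angular":[0,0,-0.02]},
  {"grip":0.345,"xyz":[-22,-1,0],"angular":[0,0,-0.03]},
  {"grip":0.345,"xyz":[-33,-1,0],"angular":[0,0,-0.05]},
  {"grip":0.345,"xyz":[-44,-1,0],"angular":[0,0,-0.06]},
  {"grip":0.345,"xyz":[-55,-1,0],"angular":[0,0,-0.07]},
  {"grip":0.345,"xyz":[-66,0,0],"angular":[0,0,-0.08]},
  {"grip":0.345,"xyz":[-77,1,0],"angular":[0,0,-0.09]},
  {"grip":0.345,"xyz":[-88,1,0],"angular":[0,0,-0.09]},
  {"grip":0.345,"xyz":[-99,2,0],"angular":[0,0,-0.1]},
  {"grip":0.345,"xyz":[-110,3,0],"angular":[0,0,-0.1]},
])

```text
time_s: 3.8
tcp_pos: [0.6199, -0.2045, 0.0462]
ee_rot: [[0.026, -1.0, 0.001], [-1.0, -0.026, -0.001], [0.001, -0.001, -1.0]]
wrist_force: [-0.6, -6.1, 4.7]
gripper_width: 0.349
gripper_force: 2.9
```

move_arm([
  {"grip":0.345,"xyz":[-11,0,0],"angular":[0,0,-0.01]},
  {"grip":0.345,"xyz":[-22,0,0],"angular":[0,0,-0.01]},
  {"grip":0.345,"xyz":[-33,0,0],"angular":[0,0,-0.01]},
  {"grip":0.345,"xyz":[-44,0,0],"angular":[0,0,-0.01]},
  {"grip":0.345,"xyz":[-55,0,0],"angular":[0,0,-0.01]},
  {"grip":0.345,"xyz":[-66,0,0],"angular":[0,0,-0.01]},
  {"grip":0.345,"xyz":[-77,0,0],"angular":[0,0,-0.01]},
  {"grip":0.345,"xyz":[-88,0,0],"angular":[0,0,-0.01]},
  {"grip":0.345,"xyz":[-99,1,0],"angular":[0,0,-0.01]},
  {"grip":0.345,"xyz":[-110,1,0],"angular":[0,0,0]},
])

```text
time_s: 4.8
tcp_pos: [0.6156, -0.0947, 0.0461]
ee_rot: [[0.025, -1.0, -0.0], [-1.0, -0.025, -0.001], [0.001, 0.0, -1.0]]
wrist_force: [0.7, -6.0, 5.3]
gripper_width: 0.346
gripper_force: 3.2
```

move_arm([
  {"grip":0.345,"xyz":[-11,0,0],"angular":[0,0,0]},
  {"grip":0.345,"xyz":[-22,0,0],"angular":[0,0,0]},
  {"grip":0.345,"xyz":[-33,0,0],"angular":[0,0,0.01]},
  {"grip":0.345,"xyz":[-44,0,0],"angular":[0,0,0.01]},
  {"grip":0.345,"xyz":[-55,1,0],"angular":[0,0,0.02]},
  {"grip":0.345,"xyz":[-66,1,0],"angular":[0,0,0.02]},
  {"grip":0.345,"xyz":[-77,1,0],"angular":[0,0,0.03]},
  {"grip":0.345,"xyz":[-88,1,0],"angular":[0,0,0.04]},
  {"grip":0.345,"xyz":[-99,0,0],"angular":[0,0,0.04]},
  {"grip":0.345,"xyz":[-110,0,0],"angular":[0,0,0.05]},
])

```text
time_s: 5.8
tcp_pos: [0.6121, 0.0149, 0.0459]
ee_rot: [[-0.025, -1.0, -0.002], [-1.0, 0.025, -0.001], [0.001, 0.002, -1.0]]
wrist_force: [0.5, -6.2, 5.7]
gripper_width: 0.347
gripper_force: 3.5
```

```bash
python3 - <<'E'
from station import r
import cv2,numpy as np
o=np.zeros((600,800,3),np.uint8)
a=r.capture('top')['img'][...,::-1][150:310,150:470];b=r.capture('side')['img'][...,::-1][180:400,150:450]
w=r.capture('wrist')['img'][...,::-1]
o[:400]=cv2.resize(a,(800,400),interpolation=cv2.INTER_CUBIC);o[400:600,:272]=cv2.resize(b,(272,200));o[400:600,280:546]=cv2.resize(w,(266,200))
cv2.imwrite('pics/m1.png',o);print(r.sense()['tcp_pos'],r.sense()['time_s'])
from plan import load;print(load()[0])
E
```

```text
[0.6118451  0.01616537 0.04480159] 5.95
[0.63384761 0.2288501  0.03482527]
```

View pics/m1.png

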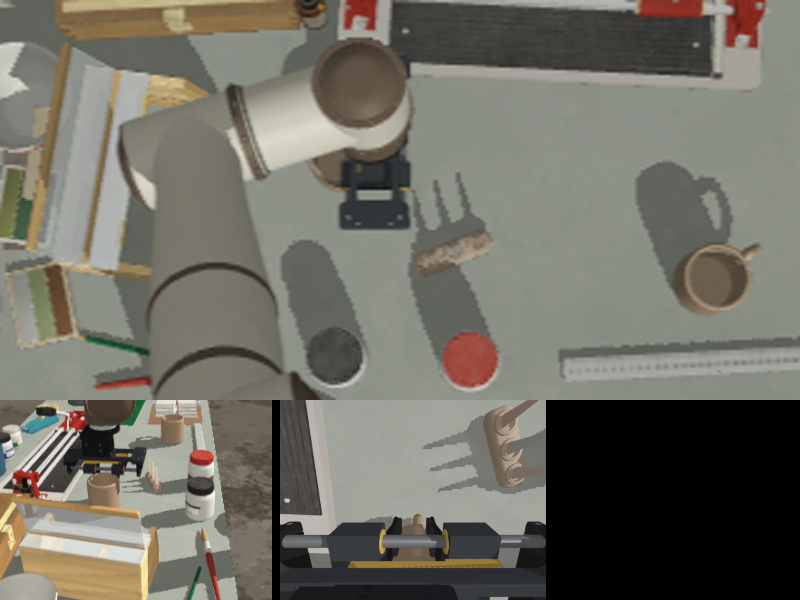

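Top and wrist views show the far mug cradled between the fingers at (330,165), handle trailing at wrist-inset (418,520). The cone pack and jars haven't moved.

move_arm([
  {"grip":0.345,"xyz":[-11,1,0],"angular":[0,0,0.01]},
  {"grip":0.345,"xyz":[-22,1,0],"angular":[0,0,0.03]},
  {"grip":0.345,"xyz":[-32,1,0],"angular":[0,-0.02,0.04]},
  {"grip":0.345,"xyz":[-41,1,0],"angular":[0,-0.1,0.05]},
  {"grip":0.345,"xyz":[-50,2,1],"angular":[0.01,-0.18,0.07]},
  {"grip":0.345,"xyz":[-60,2,1],"angular":[0.01,-0.26,0.08]},
  {"grip":0.345,"xyz":[-69,2,2],"angular":[0.02,-0.34,0.1]},
  {"grip":0.345,"xyz":[-78,2,3],"angular":[0.03,-0.42,0.12]},
  {"grip":0.345,"xyz":[-88,1,4],"angular":[0.04,-0.5,0.13]},
  {"grip":0.345,"xyz":[-98,0,5],"angular":[0.04,-0.59,0.13]},
])

```text
time_s: 6.95
tcp_pos: [0.6154, 0.1141, 0.0404]
ee_rot: [[-0.131, -0.987, 0.089], [-0.818, 0.158, 0.554], [-0.561, -0.001, -0.828]]
wrist_force: [-0.6, -1.6, -1.6]
gripper_width: 0.346
gripper_force: 0.9
```

```bash
python3 - <<'E'
from station import r
import numpy as np
from plan import *
r.capture('top')
s=r.sense();R=np.array(s['ee_rot']);t=np.array(s['tcp_pos'])
e=cup(-45,-53)
tip=t+.025*R[:,2];K=tip-.0095*R[:,0];f=-R[:,0]*[1,1,0];f/=np.linalg.norm(f)
c=(K+XF*f)[:2];print('tip',tip,'mug cup xy',[(c-p[:2])@D,(c-p[:2])@Lc],'heading',np.degrees(np.arctan2(f[1],f[0])),'tilt',np.degrees(np.arccos(-R[2,2])),s['joints'],s['wrist_force'],s['time_s'])
E
```

```text
tip [0.6176707  0.12713276 0.01845394] mug cup xy [np.float64(-0.029927597051936247), np.float64(-0.053199586847341836)] heading 80.61429954934147 tilt 34.28428093737108 [  6.85482929  34.88946552  -3.9765902  -44.76197849 -50.2711957
  13.04144575] [ 0.33406034 -0.31578768 -0.21416172] 7.0
```

move_arm([
  {"grip":0.345,"xyz":[-7,0,6],"angular":[0,-0.08,0]},
  {"grip":0.345,"xyz":[-15,0,13],"angular":[0,-0.16,0]},
  {"grip":0.345,"xyz":[-22,0,19],"angular":[0,-0.24,0]},
  {"grip":0.345,"xyz":[-30,0,26],"angular":[0,-0.32,0]},
  {"grip":0.345,"xyz":[-38,0,33],"angular":[0,-0.37,0]},
  {"grip":0.345,"xyz":[-47,0,39],"angular":[0,-0.37,0]},
  {"grip":0.345,"xyz":[-57,0,45],"angular":[0,-0.37,0]},
])

```text
time_s: 7.7
tcp_pos: [0.6271, 0.1843, 0.0339]
ee_rot: [[-0.093, -0.987, 0.13], [-0.567, 0.16, 0.808], [-0.818, 0.001, -0.575]]
wrist_force: [-0.3, -1.4, -0.8]
gripper_width: 0.343
gripper_force: 1.0
```

```bash
cat > st.py <<'E'
from station import r
import cv2
from plan import *
def show(k=1):
    for i in range(k):r.capture('top')
    s=r.sense();R=np.array(s['ee_rot']);t=np.array(s['tcp_pos'])
    tip=t+.025*R[:,2];K=tip-.0095*R[:,0];f=-R[:,0]*[1,1,0];f/=np.linalg.norm(f)
    c=(K+XF*f)[:2];print('tip',tip.round(4),'mug cup xy',np.round([(c-p[:2])@D,(c-p[:2])@Lc],4),'heading',np.degrees(np.arctan2(f[1],f[0])).round(1),'tilt',np.degrees(np.arccos(-R[2,2])).round(1),np.round(s['joints']),s['wrist_force'].round(1) if hasattr(s['wrist_force'],'round') else s['wrist_force'],s['time_s'])
if __name__=='__main__':show()
E
python3 st.py
```

```text
tip [0.6304 0.2073 0.0207] mug cup xy [ 0.0489 -0.0526] heading 80.9 tilt 55.1 [  2.  41.  -0. -68. -60.  32.] [ 1.2  1.4 -0.1] 7.75
```

move_arm([
  {"grip":0.345,"xyz":[-6,0,9],"angular":[0,0,0]},
  {"grip":0.345,"xyz":[-11,0,16],"angular":[0,0,0]},
  {"grip":0.345,"xyz":[-16,0,23],"angular":[0,0,0]},
  {"grip":0.345,"xyz":[-20,0,29],"angular":[0,0,0]},
  {"grip":0.345,"xyz":[-24,0,34],"angular":[0,0,0]},
  {"grip":0.345,"xyz":[-24,0,34],"angular":[0,0,0]},
])

```text
time_s: 8.35
tcp_pos: [0.6336, 0.2268, 0.0354]
ee_rot: [[-0.09, -0.988, 0.129], [-0.565, 0.157, 0.81], [-0.82, -0.0, -0.572]]
wrist_force: [0.4, 0.9, -0.7]
gripper_width: 0.345
gripper_force: 0.1
```

```bash
python3 st.py
```

```text
tip [0.6369 0.2466 0.0211] mug cup xy [ 0.0886 -0.0526] heading 81.0 tilt 55.1 [  5.  41.   1. -69. -58.  30.] [-0.7  1.1 -0.1] 8.4
```

move_arm([
  {"grip":0.345,"xyz":[-2,0,2],"angular":[0,0,0]},
  {"grip":0.345,"xyz":[-2,0,4],"angular":[0,0,0]},
  {"grip":0.345,"xyz":[-2,0,4],"angular":[0,0,0]},
  {"grip":0.345,"xyz":[10,0,-14],"angular":[0,0,0]},
  {"grip":0.345,"xyz":[26,0,-37],"angular":[0,0,0]},
  {"grip":0.345,"xyz":[46,0,-66],"angular":[0,0,0]},
  {"grip":0.345,"xyz":[50,0,-110],"angular":[0,0,0]},
  {"grip":0.345,"xyz":[30,0,-150],"angular":[0,0,0]},
  {"grip":0.345,"xyz":[10,0,-190],"angular":[0,0,0]},
  {"grip":0.345,"xyz":[10,0,-190],"angular":[0,0,0]},
])

```text
time_s: 9.4
tcp_pos: [0.6109, 0.0632, 0.1418]
ee_rot: [[-0.082, -0.987, 0.139], [-0.567, 0.161, 0.808], [-0.819, -0.013, -0.573]]
wrist_force: [0.3, 0.3, -0.4]
gripper_width: 0.351
gripper_force: 0.0
```

```bash
python3 - <<'E'
from plan import *
from station import r
r.capture('top');s=r.sense();save(np.array(s['tcp_pos']),np.array(s['ee_rot']));print(s['tcp_pos'],s['joints'],s['wrist_force'],s['time_s'])
c0=np.array([.460,-.3555]);a0=np.radians(122)
g=pose(c0,a0,gap=.012);up=(g[0]+[0,0,.12],g[1])
L1=line(*up,step=.038);emit(L1+line(*g,step=.03,t0=up[0],R0=up[1]),.5);print(len(L1))
E
```

```text
[0.60971841 0.06475537 0.13925326] [ -8.13272722  32.22917753   0.7265836  -59.7926367  -71.56459774
  26.57978099] [ 0.09754547  1.14148942 -1.37542447] 9.45
[{"grip":0.5,"xyz":[20,3,-32],"angular":[-0.03,0.07,-0.05]},{"grip":0.5,"xyz":[39,7,-63],"angular":[-0.05,0.14,-0.1]},{"grip":0.5,"xyz":[59,10,-95],"angular":[-0.08,0.21,-0.15]},{"grip":0.5,"xyz":[78,13,-126],"angular":[-0.11,0.28,-0.2]},{"grip":0.5,"xyz":[98,17,-158],"angular":[-0.14,0.35,-0.25]},{"grip":0.5,"xyz":[117,20,-189],"angular":[-0.16,0.42,-0.3]},{"grip":0.5,"xyz":[137,23,-221],"angular":[-0.19,0.49,-0.35]},{"grip":0.5,"xyz":[156,26,-252],"angular":[-0.22,0.56,-0.41]},{"grip":0.5,"xyz":[176,30,-284],"angular":[-0.24,0.63,-0.46]},{"grip":0.5,"xyz":[195,33,-315],"angular":[-0.27,0.7,-0.51]}]
[{"grip":0.5,"xyz":[28,23,-10],"angular":[-0.03,0.07,-0.05]},{"grip":0.5,"xyz":[56,45,-20],"angular":[-0.06,0.14,-0.1]},{"grip":0.5,"xyz":[85,67,-29],"angular":[-0.08,0.21,-0.15]},{"grip":0.5,"xyz":[91,69,0],"angular":[-0.08,0.21,-0.15]},{"grip":0.5,"xyz":[98,71,29],"angular":[-0.08,0.21,-0.15]},{"grip":0.5,"xyz":[104,73,58],"angular":[-0.08,0.21,-0.15]},{"grip":0.5,"xyz":[111,75,87],"angular":[-0.08,0.21,-0.15]}]
13
```

move_arm([
  {"grip":0.5,"xyz":[20,3,-32],"angular":[-0.03,0.07,-0.05]},
  {"grip":0.5,"xyz":[39,7,-63],"angular":[-0.05,0.14,-0.1]},
  {"grip":0.5,"xyz":[59,10,-95],"angular":[-0.08,0.21,-0.15]},
  {"grip":0.5,"xyz":[78,13,-126],"angular":[-0.11,0.28,-0.2]},
  {"grip":0.5,"xyz":[98,17,-158],"angular":[-0.14,0.35,-0.25]},
  {"grip":0.5,"xyz":[117,20,-189],"angular":[-0.16,0.42,-0.3]},
  {"grip":0.5,"xyz":[137,23,-221],"angular":[-0.19,0.49,-0.35]},
  {"grip":0.5,"xyz":[156,26,-252],"angular":[-0.22,0.56,-0.41]},
  {"grip":0.5,"xyz":[176,30,-284],"angular":[-0.24,0.63,-0.46]},
  {"grip":0.5,"xyz":[195,33,-315],"angular":[-0.27,0.7,-0.51]},
])

```text
time_s: 10.45
tcp_pos: [0.5163, -0.2943, 0.1549]
ee_rot: [[0.397, -0.917, -0.034], [-0.891, -0.394, 0.227], [-0.221, -0.06, -0.973]]
wrist_force: [0.6, -0.4, -0.3]
gripper_width: 0.501
gripper_force: 0.0
```

move_arm([
  {"grip":0.5,"xyz":[28,23,-10],"angular":[-0.03,0.07,-0.05]},
  {"grip":0.5,"xyz":[56,45,-20],"angular":[-0.06,0.14,-0.1]},
  {"grip":0.5,"xyz":[85,67,-29],"angular":[-0.08,0.21,-0.15]},
  {"grip":0.5,"xyz":[85,67,-29],"angular":[-0.08,0.21,-0.15]},
])

```text
time_s: 10.85
tcp_pos: [0.488, -0.4033, 0.1597]
ee_rot: [[0.531, -0.847, -0.008], [-0.847, -0.531, 0.008], [-0.011, 0.003, -1.0]]
wrist_force: [0.7, 0.6, -0.2]
gripper_width: 0.496
gripper_force: 0.0
```

```bash
python3 - <<'E'
from station import r
import cv2
from plan import *
o=np.zeros((600,800,3),np.uint8)
top=r.capture('top')['img'][...,::-1]
c0=np.array([.460,-.3555]);a0=np.radians(122);f=np.array([np.cos(a0),np.sin(a0)])
s=r.sense();c=r.capture('wrist');t=np.array(s['tcp_pos']);R=np.array(s['ee_rot']);g=pose(c0,a0,gap=.012);print(t,g[0],np.round(R.T@g[1],3).tolist(),s['time_s'])
H=np.array(c['hand_eye']);K=c['camera_matrix'];w=c['img'][...,::-1].copy()
def pj(P):
    q=np.linalg.inv(H)@np.r_[R.T@(np.array(P)-t),1];q=K@q[:3];return q[:2]/q[2]
cv2.circle(w,tuple(int(v) for v in pj([*(c0-.061*f),.048])),4,(0,0,255),1)
o[:440,:400]=cv2.resize(top[160:270,145:245],(400,440),interpolation=cv2.INTER_CUBIC)
o[:330,400:]=cv2.resize(w[60:390,100:540],(400,300)).repeat(1,0)[:330] if 0 else cv2.resize(w[60:423,100:540],(400,330))
cv2.imwrite('pics/m2.png',o)
E
```

```text
[ 0.48869928 -0.4021278   0.15972845] [ 0.48989496 -0.40334194  0.045     ] [[1.0, -0.001, 0.012], [0.001, 1.0, -0.002], [-0.012, 0.002, 1.0]] 10.9
```

View pics/m2.png

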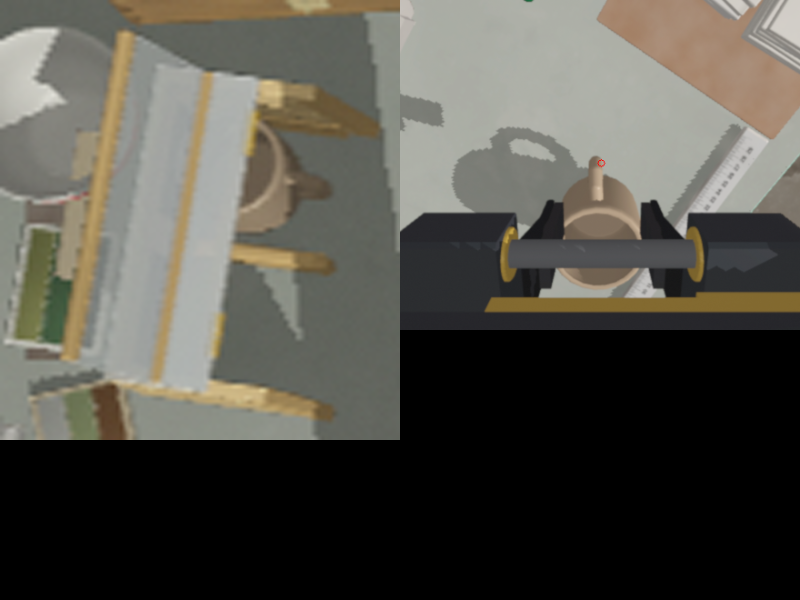

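```bash
python3 - <<'E'
from h import *
from plan import *
def cc(u,v,z):
    P=back('top',[[145+u/4,160+v/4]],z)[0][:2]-p[:2];return np.round([P@D*1000,P@Lc*1000],1)
print('handle out edge',cc(331,187,.048),'root',cc(290,180,.068),'rim front',cc(285,160,.084),'rim side low',cc(250,216,.084))
from station import r
s=r.sense();save(np.array(s['tcp_pos']),np.array(s['ee_rot']))
c0=np.array([.460,-.3555]);a0=np.radians(122);g=pose(c0,a0,gap=.012);emit(line(*g,step=.04)+[g],.5)
A=np.radians
arc=lambda c,h0,h1,rho:(lambda hh:(c+ (rho*np.c_[np.sin(hh)-np.sin(h0),-np.cos(hh)+np.cos(h0)]) ))(np.linspace(h0,h1,100))
a1=arc(c0,A(122),A(45),-.05)
e=cup(-60,53);f=cup(91,53);m=np.array([.588,-.07])
b1=bez(a1[-1],A(45),m,A(92),.09,.07);b2=bez(m,A(92),e,p[2],.09,.09)
Q=np.r_[a1,b1[1:],b2[1:],np.linspace(e,f,100)[1:]]
C,h=along(Q,.011)
# curvature slow: limit heading change per row to 0.12
print(np.abs(np.diff(h)).max(),len(C),C[::5].round(3).tolist(),np.degrees(h[::5]).round().tolist())
cone=np.array([[.488,-.034],[.521,-.112]]);d=min(np.linalg.norm(C-(cone[0]+(cone[1]-cone[0])*k),axis=1).min() for k in np.linspace(-.1,1.1,30));print('clear',d)
L=[pose(c0,a0,gap=g) for g in(.010,.007,.004,.002,.0)]
xc=(C-p[:2])@D*1000
th=np.interp(xc,[-80,20],[0,np.radians(55)])
L+=[pose(c,a,t) for c,a,t in zip(C,h,th)]
print(len(L));emit(L,.345)
E
```

```text
handle out edge [ 21.8 -49.9] root [ 46.4 -47.4] rim front [ 48.3 -58. ] rim side low [ 65.7 -15.9]
[{"grip":0.5,"xyz":[1,0,38],"angular":[0.0,0.0,0.0]},{"grip":0.5,"xyz":[2,0,77],"angular":[0.0,0.01,0.0]},{"grip":0.5,"xyz":[3,0,115],"angular":[0.0,0.01,0.0]},{"grip":0.5,"xyz":[3,0,115],"angular":[0.0,0.01,0.0]}]
0.22000168919421692 66 [[0.455, -0.346], [0.466, -0.295], [0.503, -0.254], [0.536, -0.21], [0.564, -0.162], [0.583, -0.111], [0.587, -0.056], [0.571, -0.004], [0.545, 0.044], [0.521, 0.094], [0.514, 0.148], [0.522, 0.202], [0.531, 0.256], [0.539, 0.306]] [109.0, 46.0, 50.0, 56.0, 64.0, 76.0, 97.0, 115.0, 120.0, 109.0, 85.0, 81.0, 81.0, 81.0]
clear 0.05360401866815802
71
[{"grip":0.345,"xyz":[-2,0,0],"angular":[0.0,0.0,0.0]},{"grip":0.345,"xyz":[-5,0,0],"angular":[0.0,0.0,0.0]},{"grip":0.345,"xyz":[-8,0,0],"angular":[0.0,0.0,0.0]},{"grip":0.345,"xyz":[-10,0,0],"angular":[0.0,0.0,0.0]},{"grip":0.345,"xyz":[-12,0,0],"angular":[0.0,0.0,0.0]},{"grip":0.345,"xyz":[-24,9,0],"angular":[0.0,0.0,0.22]},{"grip":0.345,"xyz":[-37,14,0],"angular":[0.0,0.0,0.44]},{"grip":0.345,"xyz":[-52,1
[... 2967 characters left out ...]
4]},{"grip":0.345,"xyz":[-98,-8,4],"angular":[0.15,-0.51,0.54]}]
[{"grip":0.345,"xyz":[-8,0,6],"angular":[0.0,-0.11,0.0]},{"grip":0.345,"xyz":[-15,0,12],"angular":[0.0,-0.21,0.0]},{"grip":0.345,"xyz":[-23,0,19],"angular":[0.0,-0.32,0.0]},{"grip":0.345,"xyz":[-30,0,26],"angular":[0.0,-0.42,0.0]},{"grip":0.345,"xyz":[-40,0,31],"angular":[0.0,-0.43,0.0]},{"grip":0.345,"xyz":[-49,0,37],"angular":[0.0,-0.43,0.0]},{"grip":0.345,"xyz":[-59,0,42],"angular":[0.0,-0.43,0.0]},{"grip":0.345,"xyz":[-68,0,48],"angular":[0.0,-0.43,0.0]},{"grip":0.345,"xyz":[-78,0,53],"angular":[0.0,-0.43,0.0]},{"grip":0.345,"xyz":[-87,0,59],"angular":[0.0,-0.43,0.0]}]
[{"grip":0.345,"xyz":[-4,0,5],"angular":[0.0,0.0,0.0]}]
```

```bash
cat > near.py <<'E'
from plan import *
A=np.radians
c0=np.array([.460,-.3555]);a0=A(122)
g=pose(c0,a0,gap=.012);t,R=g;save(t,R)
arc=lambda c,h0,h1,rho:(lambda hh:(c+ (rho*np.c_[np.sin(hh)-np.sin(h0),-np.cos(hh)+np.cos(h0)]) ))(np.linspace(h0,h1,100))
a1=arc(c0,a0,A(42),-.05)
e=cup(-50,53);f=cup(91,53);m=np.array([.604,-.08])
b1=bez(a1[-1],A(42),m,A(92),.08,.08);b2=bez(m,A(92),e,p[2],.11,.09)
Q=np.r_[a1,b1[1:],b2[1:],np.linspace(e,f,100)[1:]]
C,h=along(Q,.001)
k=np.abs(np.gradient(h,.001));k=np.convolve(np.pad(k,8,'edge'),np.ones(17)/17,'valid')
step=np.minimum(.011,.11/np.maximum(k,1e-3));S=np.cumsum(.001/step);n=int(np.ceil(S[-1]))
q=np.linspace(S[0],S[-1],n+1)[1:];C=np.c_[np.interp(q,S,C[:,0]),np.interp(q,S,C[:,1])];h=np.interp(q,S,h)
print(np.abs(np.diff(h)).max(),len(C),C[::6].round(3).tolist(),np.degrees(h[::6]).round().tolist())
cone=np.array([[.488,-.034],[.521,-.112]]);print('clear',min(np.linalg.norm(C-(cone[0]+(cone[1]-cone[0])*s),axis=1).min() for s in np.linspace(-.05,1.05,30)))
L=[pose(c0,a0,gap=g) for g in(.009,.006,.003,.0)]
xc=(C-p[:2])@D*1000
th=np.interp(xc,[-80,20],[0,A(55)])
L+=[pose(c,a,t) for c,a,t in zip(C,h,th)]
print(len(L));emit(L,.345)
E
python3 near.py
```

```text
0.14403942751272625 73 [[0.457, -0.35], [0.454, -0.318], [0.476, -0.285], [0.523, -0.239], [0.565, -0.189], [0.596, -0.131], [0.603, -0.066], [0.585, -0.003], [0.552, 0.054], [0.522, 0.112], [0.518, 0.177], [0.529, 0.242], [0.539, 0.306]] [115.0, 77.0, 42.0, 47.0, 55.0, 71.0, 96.0, 115.0, 122.0, 109.0, 81.0, 81.0, 81.0]
clear 0.07350016153062469
77
[{"grip":0.345,"xyz":[-3,0,0],"angular":[0.0,0.0,0.0]},{"grip":0.345,"xyz":[-6,0,0],"angular":[0.0,0.0,0.0]},{"grip":0.345,"xyz":[-9,0,0],"angular":[0.0,0.0,0.0]},{"grip":0.345,"xyz":[-12,0,0],"angular":[0.0,0.0,0.0]},{"grip":0.345,"xyz":[-19,5,0],"angular":[0.0,0.0,0.13]},{"grip":0.345,"xyz":[-25,9,0],"angular":[0.0,0.0,0.24]},{"grip":0.345,"xyz":[-32,12,0],"angular":[0.0,0.0,0.35]},{"grip":0.345,"xyz":[-39,14,0],"angular":[0.0,0.0,0.46]},{"grip":0.345,"xyz":[-46,16,0],"angular":[0.0,0.0,0.57]},{"grip":0.345,"xyz":[-53,17,0],"angular":[0.0,0.0,0.68]}]
[{"grip":0.345,"xyz":[-6,5,0],"angular":[0.0,0.0,0.11]},{"grip":0.345,"xyz":[-12,8,0],"angular":[0.0,0.0,0.22]},{"grip":0.345,"xyz":[-19,12,0],"angular":[0.0,0.0,0.33]},{"grip":0.345,"xyz":[
[... 2990 characters left out ...]
0.345,"xyz":[-56,5,3],"angular":[0.1,-0.48,0.39]},{"grip":0.345,"xyz":[-65,1,4],"angular":[0.12,-0.59,0.39]},{"grip":0.345,"xyz":[-73,-3,6],"angular":[0.14,-0.69,0.38]},{"grip":0.345,"xyz":[-82,-6,8],"angular":[0.16,-0.79,0.38]},{"grip":0.345,"xyz":[-92,-10,10],"angular":[0.18,-0.9,0.37]}]
[{"grip":0.345,"xyz":[-6,0,9],"angular":[0.0,-0.05,0.0]},{"grip":0.345,"xyz":[-12,0,17],"angular":[0.0,-0.05,0.0]},{"grip":0.345,"xyz":[-19,0,26],"angular":[0.0,-0.05,0.0]},{"grip":0.345,"xyz":[-26,-1,35],"angular":[0.0,-0.05,0.0]},{"grip":0.345,"xyz":[-33,-1,43],"angular":[0.0,-0.05,0.0]},{"grip":0.345,"xyz":[-39,-1,52],"angular":[0.0,-0.05,0.0]},{"grip":0.345,"xyz":[-46,-1,60],"angular":[0.0,-0.05,0.0]}]
```

move_arm([
  {"grip":0.5,"xyz":[1,0,38],"angular":[0,0,0]},
  {"grip":0.5,"xyz":[2,0,77],"angular":[0,0.01,0]},
  {"grip":0.5,"xyz":[3,0,115],"angular":[0,0.01,0]},
  {"grip":0.5,"xyz":[3,0,115],"angular":[0,0.01,0]},
])

```text
time_s: 11.35
tcp_pos: [0.4876, -0.401, 0.0402]
ee_rot: [[0.531, -0.847, -0.011], [-0.847, -0.531, 0.006], [-0.011, 0.006, -1.0]]
wrist_force: [-0.5, 0.2, -1.7]
gripper_width: 0.502
gripper_force: 0.0
```

move_arm([
  {"grip":0.345,"xyz":[-3,0,0],"angular":[0,0,0]},
  {"grip":0.345,"xyz":[-6,0,0],"angular":[0,0,0]},
  {"grip":0.345,"xyz":[-9,0,0],"angular":[0,0,0]},
  {"grip":0.345,"xyz":[-12,0,0],"angular":[0,0,0]},
  {"grip":0.345,"xyz":[-19,5,0],"angular":[0,0,0.13]},
  {"grip":0.345,"xyz":[-25,9,0],"angular":[0,0,0.24]},
  {"grip":0.345,"xyz":[-32,12,0],"angular":[0,0,0.35]},
  {"grip":0.345,"xyz":[-39,14,0],"angular":[0,0,0.46]},
  {"grip":0.345,"xyz":[-46,16,0],"angular":[0,0,0.57]},
  {"grip":0.345,"xyz":[-53,17,0],"angular":[0,0,0.68]},
])

```text
time_s: 12.35
tcp_pos: [0.4488, -0.3696, 0.0483]
ee_rot: [[-0.123, -0.992, 0.003], [-0.992, 0.123, -0.004], [0.004, -0.004, -1.0]]
wrist_force: [-1.4, -4.0, 1.8]
gripper_width: 0.345
gripper_force: 1.7
```

move_arm([
  {"grip":0.345,"xyz":[-6,5,0],"angular":[0,0,0.11]},
  {"grip":0.345,"xyz":[-12,8,0],"angular":[0,0,0.22]},
  {"grip":0.345,"xyz":[-19,12,0],"angular":[0,0,0.33]},
  {"grip":0.345,"xyz":[-26,14,0],"angular":[0,0,0.44]},
  {"grip":0.345,"xyz":[-33,16,0],"angular":[0,0,0.55]},
  {"grip":0.345,"xyz":[-42,17,0],"angular":[0,0,0.69]},
  {"grip":0.345,"xyz":[-51,10,0],"angular":[0,0,0.71]},
  {"grip":0.345,"xyz":[-59,3,0],"angular":[0,0,0.7]},
  {"grip":0.345,"xyz":[-67,-4,0],"angular":[0,0,0.69]},
  {"grip":0.345,"xyz":[-76,-12,0],"angular":[0,0,0.68]},
])

```text
time_s: 13.35
tcp_pos: [0.4684, -0.2951, 0.0479]
ee_rot: [[-0.716, -0.698, -0.001], [-0.698, 0.716, -0.003], [0.002, -0.002, -1.0]]
wrist_force: [-3.7, -4.4, 4.0]
gripper_width: 0.347
gripper_force: 3.2
```

```bash
python3 - <<'E'
from st import *
show(1)
s=r.sense();c=r.capture('wrist');o=c['img'][...,::-1][100:480];top=r.capture('top')['img'][...,::-1][160:300,300:480]
q=np.zeros((500,800,3),np.uint8);q[:285,:480]=cv2.resize(o,(480,285));q[:250,480:]=cv2.resize(top,(320,250));cv2.imwrite('pics/m3.png',q)
E
```

```text
tip [ 0.4704 -0.2942  0.0228] mug cup xy [-0.4765 -0.002 ] heading 44.3 tilt 0.2 [-15.  28. -23.   0. -38. -31.] [-1.   0.6  1.8] 13.4
```

View pics/m3.png

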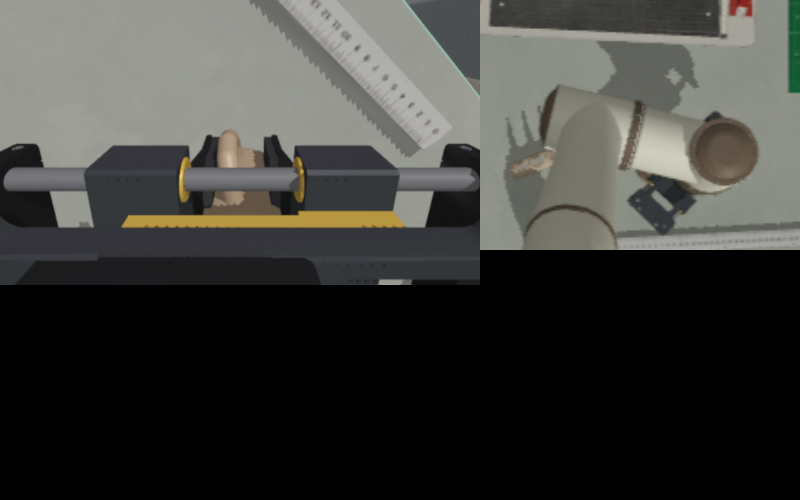

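The handle is at wrist-view (229,165), between fingers whose inner faces are at about 213 and 268. It lags slightly toward the left finger, as expected, so I'll continue.

move_arm([
  {"grip":0.345,"xyz":[-10,-1,0],"angular":[0,0,-0.02]},
  {"grip":0.345,"xyz":[-21,-1,0],"angular":[0,0,-0.03]},
  {"grip":0.345,"xyz":[-32,-1,0],"angular":[0,0,-0.05]},
  {"grip":0.345,"xyz":[-43,-2,0],"angular":[0,0,-0.07]},
  {"grip":0.345,"xyz":[-54,-2,0],"angular":[0,0,-0.09]},
  {"grip":0.345,"xyz":[-65,-2,0],"angular":[0,0,-0.11]},
  {"grip":0.345,"xyz":[-76,-1,0],"angular":[0,0,-0.13]},
  {"grip":0.345,"xyz":[-87,-1,0],"angular":[0,0,-0.16]},
  {"grip":0.345,"xyz":[-98,0,0],"angular":[0,0,-0.19]},
  {"grip":0.345,"xyz":[-109,0,0],"angular":[0,0,-0.23]},
])

```text
time_s: 14.5
tcp_pos: [0.5466, -0.2193, 0.0469]
ee_rot: [[-0.538, -0.843, -0.001], [-0.843, 0.538, -0.003], [0.003, -0.001, -1.0]]
wrist_force: [-3.2, -5.0, 3.6]
gripper_width: 0.345
gripper_force: 3.0
```

move_arm([
  {"grip":0.345,"xyz":[-12,-1,0],"angular":[0,0,-0.03]},
  {"grip":0.345,"xyz":[-23,-2,0],"angular":[0,0,-0.08]},
  {"grip":0.345,"xyz":[-34,-3,0],"angular":[0,0,-0.12]},
  {"grip":0.345,"xyz":[-45,-4,0],"angular":[0,0,-0.18]},
  {"grip":0.345,"xyz":[-56,-4,0],"angular":[0,0,-0.23]},
  {"grip":0.345,"xyz":[-67,-4,0],"angular":[0,0,-0.3]},
  {"grip":0.345,"xyz":[-79,-4,0],"angular":[0,0,-0.37]},
  {"grip":0.345,"xyz":[-90,-3,0],"angular":[0,0,-0.45]},
  {"grip":0.345,"xyz":[-102,-1,0],"angular":[0,0,-0.54]},
  {"grip":0.345,"xyz":[-113,2,0],"angular":[0,0,-0.62]},
])

```text
time_s: 15.5
tcp_pos: [0.6077, -0.1228, 0.047]
ee_rot: [[0.055, -0.999, 0.003], [-0.999, -0.055, -0.003], [0.003, -0.003, -1.0]]
wrist_force: [1.1, -4.7, 2.1]
gripper_width: 0.346
gripper_force: 2.5
```

move_arm([
  {"grip":0.345,"xyz":[-11,-2,0],"angular":[0,0,-0.06]},
  {"grip":0.345,"xyz":[-22,-4,0],"angular":[0,0,-0.12]},
  {"grip":0.345,"xyz":[-33,-5,0],"angular":[0,0,-0.18]},
  {"grip":0.345,"xyz":[-45,-5,0],"angular":[0,0,-0.24]},
  {"grip":0.345,"xyz":[-56,-4,0],"angular":[0,0,-0.29]},
  {"grip":0.345,"xyz":[-67,-3,0],"angular":[0,0,-0.34]},
  {"grip":0.345,"xyz":[-78,-1,0],"angular":[0,0,-0.39]},
  {"grip":0.345,"xyz":[-89,2,0],"angular":[0,0,-0.43]},
  {"grip":0.345,"xyz":[-99,5,0],"angular":[0,0,-0.46]},
  {"grip":0.345,"xyz":[-110,9,0],"angular":[0,0,-0.49]},
])

```text
time_s: 16.5
tcp_pos: [0.5932, -0.0126, 0.0469]
ee_rot: [[0.517, -0.856, 0.004], [-0.856, -0.517, -0.002], [0.004, -0.002, -1.0]]
wrist_force: [2.7, -5.0, 4.0]
gripper_width: 0.346
gripper_force: 3.0
```

move_arm([
  {"grip":0.345,"xyz":[-11,0,0],"angular":[0,0,-0.01]},
  {"grip":0.345,"xyz":[-22,-1,0],"angular":[0,0,-0.02]},
  {"grip":0.345,"xyz":[-33,0,0],"angular":[0,0,-0.02]},
  {"grip":0.345,"xyz":[-43,0,0],"angular":[0,0,-0.01]},
  {"grip":0.345,"xyz":[-54,1,0],"angular":[0,0,0.01]},
  {"grip":0.345,"xyz":[-65,2,0],"angular":[0,0,0.04]},
  {"grip":0.345,"xyz":[-76,4,0],"angular":[0,0,0.08]},
  {"grip":0.345,"xyz":[-88,5,0],"angular":[0,0,0.14]},
  {"grip":0.345,"xyz":[-99,6,0],"angular":[0,0,0.21]},
  {"grip":0.345,"xyz":[-111,7,0],"angular":[0,0,0.3]},
])

```text
time_s: 17.5
tcp_pos: [0.529, 0.0784, 0.0468]
ee_rot: [[0.236, -0.972, 0.001], [-0.972, -0.236, -0.003], [0.003, -0.001, -1.0]]
wrist_force: [3.5, -7.4, 6.2]
gripper_width: 0.342
gripper_force: 4.1
```

move_arm([
  {"grip":0.345,"xyz":[-11,4,0],"angular":[0,0,0.09]},
  {"grip":0.345,"xyz":[-20,7,0],"angular":[0.01,-0.07,0.19]},
  {"grip":0.345,"xyz":[-30,10,0],"angular":[0.03,-0.17,0.29]},
  {"grip":0.345,"xyz":[-40,11,1],"angular":[0.05,-0.28,0.39]},
  {"grip":0.345,"xyz":[-48,8,2],"angular":[0.08,-0.38,0.4]},
  {"grip":0.345,"xyz":[-56,5,3],"angular":[0.1,-0.48,0.39]},
  {"grip":0.345,"xyz":[-65,1,4],"angular":[0.12,-0.59,0.39]},
])

```text
time_s: 18.2
tcp_pos: [0.5112, 0.1427, 0.0416]
ee_rot: [[-0.131, -0.987, 0.09], [-0.814, 0.159, 0.558], [-0.565, -0.0, -0.825]]
wrist_force: [-2.0, -2.5, -2.0]
gripper_width: 0.346
gripper_force: 1.3
```

```bash
python3 st.py
```

```text
tip [0.5138 0.1557 0.0197] mug cup xy [-0.0185  0.0538] heading 80.4 tilt 34.6 [ 10.  28. -17. -50. -44.  17.] [ 1.  -2.  -0.9] 18.25
```

```bash
python3 - <<'E'
from plan import *
from station import r
s=r.sense();save(np.array(s['tcp_pos']),np.array(s['ee_rot']))
L=[pose(cup(x,53),p[2],np.radians(t)) for x,t in zip([-10,0,10,20,30,40,50,60,69,77,84,90,93,93],[40,45,50,55]+[55]*10)]
emit(L,.345)
E
```

```text
[{"grip":0.345,"xyz":[-5,-1,5],"angular":[0.0,-0.09,0.0]},{"grip":0.345,"xyz":[-12,-1,11],"angular":[0.0,-0.18,0.0]},{"grip":0.345,"xyz":[-18,-1,18],"angular":[0.0,-0.27,0.0]},{"grip":0.345,"xyz":[-25,-1,25],"angular":[0.0,-0.36,0.0]},{"grip":0.345,"xyz":[-33,-1,30],"angular":[0.0,-0.36,0.0]},{"grip":0.345,"xyz":[-42,-1,36],"angular":[0.0,-0.36,0.0]},{"grip":0.345,"xyz":[-50,-1,42],"angular":[0.0,-0.36,0.0]},{"grip":0.345,"xyz":[-58,-1,47],"angular":[0.0,-0.36,0.0]},{"grip":0.345,"xyz":[-65,-1,52],"angular":[0.0,-0.36,0.0]},{"grip":0.345,"xyz":[-72,-1,57],"angular":[0.0,-0.36,0.0]}]
[{"grip":0.345,"xyz":[-4,0,6],"angular":[0.0,0.0,0.0]},{"grip":0.345,"xyz":[-7,0,11],"angular":[0.0,0.0,0.0]},{"grip":0.345,"xyz":[-9,0,13],"angular":[0.0,0.0,0.0]},{"grip":0.345,"xyz":[-9,0,13],"angular":[0.0,0.0,0.0]}]
```

move_arm([
  {"grip":0.345,"xyz":[-5,-1,5],"angular":[0,-0.09,0]},
  {"grip":0.345,"xyz":[-12,-1,11],"angular":[0,-0.18,0]},
  {"grip":0.345,"xyz":[-18,-1,18],"angular":[0,-0.27,0]},
  {"grip":0.345,"xyz":[-25,-1,25],"angular":[0,-0.36,0]},
  {"grip":0.345,"xyz":[-33,-1,30],"angular":[0,-0.36,0]},
  {"grip":0.345,"xyz":[-42,-1,36],"angular":[0,-0.36,0]},
  {"grip":0.345,"xyz":[-50,-1,42],"angular":[0,-0.36,0]},
  {"grip":0.345,"xyz":[-58,-1,47],"angular":[0,-0.36,0]},
  {"grip":0.345,"xyz":[-65,-1,52],"angular":[0,-0.36,0]},
  {"grip":0.345,"xyz":[-72,-1,57],"angular":[0,-0.36,0]},
])

```text
time_s: 19.25
tcp_pos: [0.5278, 0.2329, 0.0351]
ee_rot: [[-0.091, -0.987, 0.131], [-0.57, 0.159, 0.806], [-0.817, -0.001, -0.577]]
wrist_force: [-0.8, -1.8, -1.9]
gripper_width: 0.343
gripper_force: 1.4
```

move_arm([
  {"grip":0.345,"xyz":[-4,0,6],"angular":[0,0,0]},
  {"grip":0.345,"xyz":[-7,0,11],"angular":[0,0,0]},
  {"grip":0.345,"xyz":[-9,0,13],"angular":[0,0,0]},
  {"grip":0.345,"xyz":[-9,0,13],"angular":[0,0,0]},
])

```text
time_s: 19.65
tcp_pos: [0.5305, 0.2479, 0.0349]
ee_rot: [[-0.092, -0.987, 0.131], [-0.569, 0.16, 0.807], [-0.817, -0.0, -0.576]]
wrist_force: [-0.2, -0.5, -0.9]
gripper_width: 0.344
gripper_force: 0.4
```

```bash
python3 st.py
```

```text
tip [0.5338 0.2679 0.0207] mug cup xy [0.0931 0.0524] heading 80.8 tilt 54.8 [  7.  36. -13. -75. -54.  39.] [ 0.5  0.2 -0.4] 19.7
```

move_arm([
  {"grip":0.345,"xyz":[-1,0,2],"angular":[0,0,0]},
  {"grip":0.345,"xyz":[-2,0,3],"angular":[0,0,0]},
  {"grip":0.345,"xyz":[-2,0,3],"angular":[0,0,0]},
])

```text
time_s: 20.0
tcp_pos: [0.5313, 0.2508, 0.0348]
ee_rot: [[-0.092, -0.987, 0.132], [-0.569, 0.161, 0.806], [-0.817, -0.001, -0.576]]
wrist_force: [-0.7, -3.6, 0.5]
gripper_width: 0.348
gripper_force: 1.5
```

move_arm([
  {"grip":0.345,"xyz":[-1,0,1],"angular":[0,0,0]},
  {"grip":0.345,"xyz":[-1,0,2],"angular":[0,0,0]},
  {"grip":0.345,"xyz":[-1,0,2],"angular":[0,0,0]},
])

```text
time_s: 20.3
tcp_pos: [0.5317, 0.2531, 0.0345]
ee_rot: [[-0.092, -0.987, 0.132], [-0.569, 0.16, 0.807], [-0.817, -0.001, -0.576]]
wrist_force: [-0.9, -4.7, 2.0]
gripper_width: 0.343
gripper_force: 2.1
```

```bash
python3 st.py
```

```text
tip [0.535  0.2733 0.0201] mug cup xy [0.0986 0.0521] heading 80.8 tilt 54.8 [  8.  36. -13. -76. -54.  39.] [-1.1 -4.   2.2] 20.35
```

The steady −4 N shows the left mug is seated on its pads. The right mug is about 4–5 mm short, so I'll back off, shift across and nudge it home the same way.

move_arm([
  {"grip":0.345,"xyz":[10,0,-14],"angular":[0,0,0]},
  {"grip":0.345,"xyz":[26,0,-37],"angular":[0,0,0]},
  {"grip":0.345,"xyz":[46,0,-66],"angular":[0,0,0]},
  {"grip":0.345,"xyz":[46,0,-66],"angular":[0,0,0]},
  {"grip":0.345,"xyz":[46,-35,-66],"angular":[0,0,0]},
  {"grip":0.345,"xyz":[46,-70,-66],"angular":[0,0,0]},
  {"grip":0.345,"xyz":[46,-104,-66],"angular":[0,0,0]},
  {"grip":0.345,"xyz":[46,-104,-66],"angular":[0,0,0]},
  {"grip":0.345,"xyz":[46,-104,-66],"angular":[0,0,0]},
])

```text
time_s: 21.25
tcp_pos: [0.6211, 0.1572, 0.0344]
ee_rot: [[-0.093, -0.987, 0.131], [-0.568, 0.16, 0.807], [-0.817, 0.0, -0.576]]
wrist_force: [-1.1, -0.5, -0.1]
gripper_width: 0.345
gripper_force: 0.0
```

```bash
python3 st.py;python3 - <<'E'
from plan import *
from station import r
s=r.sense();save(np.array(s['tcp_pos']),np.array(s['ee_rot']))
L=[pose(cup(x,-52.5),p[2],np.radians(55)) for x in[35,50,63,74,82,88,92,94,95,95]]
emit(L,.345)
im=r.capture('top')['img'];import cv2;cv2.imwrite('pics/t5.png',im[...,::-1])
E
```

```text
tip [0.6236 0.1774 0.0199] mug cup xy [ 0.0183 -0.0509] heading 80.7 tilt 54.8 [ -1.  41.  -1. -67. -62.  33.] [ 0.   0.3 -0.3] 21.3
[{"grip":0.345,"xyz":[-10,-2,14],"angular":[0.0,0.0,0.0]},{"grip":0.345,"xyz":[-18,-2,26],"angular":[0.0,0.0,0.0]},{"grip":0.345,"xyz":[-26,-2,37],"angular":[0.0,0.0,0.0]},{"grip":0.345,"xyz":[-32,-2,46],"angular":[0.0,0.0,0.0]},{"grip":0.345,"xyz":[-37,-2,52],"angular":[0.0,0.0,0.0]},{"grip":0.345,"xyz":[-40,-2,57],"angular":[0.0,0.0,0.0]},{"grip":0.345,"xyz":[-42,-2,60],"angular":[0.0,0.0,0.0]},{"grip":0.345,"xyz":[-44,-2,62],"angular":[0.0,0.0,0.0]},{"grip":0.345,"xyz":[-44,-2,63],"angular":[0.0,0.0,0.0]},{"grip":0.345,"xyz":[-44,-2,63],"angular":[0.0,0.0,0.0]}]
```

move_arm([
  {"grip":0.345,"xyz":[-10,-2,14],"angular":[0,0,0]},
  {"grip":0.345,"xyz":[-18,-2,26],"angular":[0,0,0]},
  {"grip":0.345,"xyz":[-26,-2,37],"angular":[0,0,0]},
  {"grip":0.345,"xyz":[-32,-2,46],"angular":[0,0,0]},
  {"grip":0.345,"xyz":[-37,-2,52],"angular":[0,0,0]},
  {"grip":0.345,"xyz":[-40,-2,57],"angular":[0,0,0]},
  {"grip":0.345,"xyz":[-42,-2,60],"angular":[0,0,0]},
  {"grip":0.345,"xyz":[-44,-2,62],"angular":[0,0,0]},
  {"grip":0.345,"xyz":[-44,-2,62],"angular":[0,0,0]},
])

```text
time_s: 22.25
tcp_pos: [0.6352, 0.2315, 0.0347]
ee_rot: [[-0.093, -0.987, 0.131], [-0.57, 0.161, 0.806], [-0.817, -0.0, -0.577]]
wrist_force: [-0.2, -1.4, -1.0]
gripper_width: 0.347
gripper_force: 0.5
```

move_arm([
  {"grip":0.345,"xyz":[-1,0,1],"angular":[0,0,0]},
  {"grip":0.345,"xyz":[-1,0,2],"angular":[0,0,0]},
  {"grip":0.345,"xyz":[-1,0,2],"angular":[0,0,0]},
])

```text
time_s: 22.55
tcp_pos: [0.6358, 0.2336, 0.0346]
ee_rot: [[-0.092, -0.987, 0.131], [-0.569, 0.161, 0.806], [-0.817, -0.0, -0.577]]
wrist_force: [-0.6, -2.3, -0.3]
gripper_width: 0.342
gripper_force: 1.2
```

```bash
python3 st.py
```

```text
tip [0.6391 0.2538 0.0202] mug cup xy [ 0.0961 -0.0538] heading 80.8 tilt 54.8 [  6.  41.   1. -69. -57.  30.] [-1.2 -2.1 -0.7] 22.6
```

move_arm([
  {"grip":0.345,"xyz":[-1,0,1],"angular":[0,0,0]},
  {"grip":0.345,"xyz":[-1,0,2],"angular":[0,0,0]},
  {"grip":0.345,"xyz":[-1,0,2],"angular":[0,0,0]},
  {"grip":0.345,"xyz":[10,0,-14],"angular":[0,0,0]},
  {"grip":0.345,"xyz":[26,0,-37],"angular":[0,0,0]},
  {"grip":0.345,"xyz":[46,0,-66],"angular":[0,0,0]},
  {"grip":0.345,"xyz":[50,0,-110],"angular":[0,0,0]},
  {"grip":0.345,"xyz":[30,0,-150],"angular":[0,0,0]},
  {"grip":0,"xyz":[0,0,-180],"angular":[0,0,0]},
  {"grip":0,"xyz":[-30,0,-200],"angular":[0,0,0]},
])

```text
time_s: 23.6
tcp_pos: [0.6123, 0.0871, 0.1765]
ee_rot: [[-0.093, -0.987, 0.134], [-0.569, 0.163, 0.806], [-0.817, -0.001, -0.577]]
wrist_force: [1.1, 0.2, -0.7]
gripper_width: 0.238
gripper_force: 0.0
```

```bash
python3 - <<'E'
from plan import *
from station import r
r.capture('top');s=r.sense();t=np.array(s['tcp_pos']);R=np.array(s['ee_rot']);save(t,R);print(t,s['joints'],s['time_s'])
Rv=pose(cup(0,0),p[2])[1]
P=lambda x,y,z:np.r_[cup(x,y),z]
a=P(-60,-20,.30);b=P(172,0,.30);c=P(172,0,.20)
L=line(a,Rv,t0=t,R0=R)+line(b,Rv,step=.045,t0=a,R0=Rv)+line(c,Rv,step=.035,t0=b,R0=Rv)
print(len(L));emit(L,0)
for n in('top','side'):
    import cv2;cv2.imwrite(f'pics/{n}6.png',r.capture(n)['img'][...,::-1])
E
```

```text
[0.61462924 0.08786191 0.18365294] [ -5.60209521  28.55932748   2.02791465 -59.09254007 -71.88472448
  21.09929408] 23.65
17
[{"grip":0,"xyz":[-16,4,-3],"angular":[0.0,0.12,0.0]},{"grip":0,"xyz":[-31,9,-6],"angular":[0.0,0.24,0.0]},{"grip":0,"xyz":[-47,13,-9],"angular":[0.0,0.36,0.0]},{"grip":0,"xyz":[-63,17,-12],"angular":[-0.01,0.48,0.0]},{"grip":0,"xyz":[-78,22,-15],"angular":[-0.01,0.6,0.0]},{"grip":0,"xyz":[-94,26,-19],"angular":[-0.01,0.72,0.0]},{"grip":0,"xyz":[-110,31,-22],"angular":[-0.01,0.84,0.01]},{"grip":0,"xyz":[-125,35,-25],"angular":[-0.01,0.96,0.01]},{"grip":0,"xyz":[-148,38,7],"angular":[-0.01,0.96,0.01]},{"grip":0,"xyz":[-170,42,38],"angular":[-0.01,0.96,0.01]}]
[{"grip":0,"xyz":[-39,3,0],"angular":[0.0,0.0,0.0]},{"grip":0,"xyz":[-78,6,0],"angular":[0.0,0.0,0.0]},{"grip":0,"xyz":[-116,10,0],"angular":[0.0,0.0,0.0]},{"grip":0,"xyz":[-155,13,0],"angular":[0.0,0.0,0.0]},{"grip":0,"xyz":[-155,13,33],"angular":[0.0,0.0,0.0]},{"grip":0,"xyz":[-155,14,66],"angular":[0.0,0.0,0.0]},{"grip":0,"xyz":[-155,14,100],"angular":[0.0,0.0,0.0]}]
```

```bash
python3 - <<'E'
import cv2,numpy as np
a=cv2.imread('pics/top6.png')[155:275,145:285];b=cv2.imread('pics/side6.png')[260:420,150:350]
o=np.zeros((600,800,3),np.uint8);o[:480,:560]=cv2.resize(a,(560,480),interpolation=cv2.INTER_CUBIC);o[408:600,560:800]=cv2.resize(b,(240,192));cv2.imwrite('pics/m4.png',o)
E
```

```text
(no output)
```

View pics/m4.png

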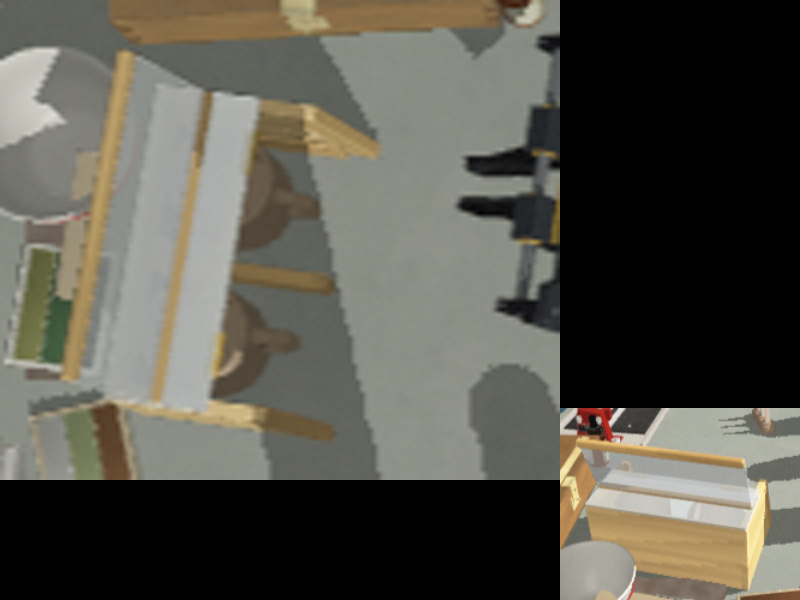

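Both mugs are in their bays. The handles point straight out, with tips at about (321,208) and (300,342), parallel to the rail. Next is the hood.

move_arm([
  {"grip":0,"xyz":[-16,4,-3],"angular":[0,0.12,0]},
  {"grip":0,"xyz":[-31,9,-6],"angular":[0,0.24,0]},
  {"grip":0,"xyz":[-47,13,-9],"angular":[0,0.36,0]},
  {"grip":0,"xyz":[-63,17,-12],"angular":[-0.01,0.48,0]},
  {"grip":0,"xyz":[-78,22,-15],"angular":[-0.01,0.6,0]},
  {"grip":0,"xyz":[-94,26,-19],"angular":[-0.01,0.72,0]},
  {"grip":0,"xyz":[-110,31,-22],"angular":[-0.01,0.84,0.01]},
  {"grip":0,"xyz":[-125,35,-25],"angular":[-0.01,0.96,0.01]},
  {"grip":0,"xyz":[-125,35,-25],"angular":[-0.01,0.96,0.01]},
])

```text
time_s: 24.65
tcp_pos: [0.5858, 0.149, 0.2906]
ee_rot: [[-0.159, -0.987, -0.014], [-0.987, 0.159, -0.004], [0.006, 0.013, -1.0]]
wrist_force: [0.1, -0.1, -0.3]
gripper_width: 0.006
gripper_force: 0.0
```

```bash
python3 - <<'E'
from h import *
from plan import *
for u,v in((321,208),(300,342)):
    P=back('top',[[145+u/4,155+v/4]],.048)[0][:2]-p[:2];print('handle outer',np.round([P@D*1000,P@Lc*1000],1))
from station import r
s=r.sense();t=np.array(s['tcp_pos']);R=np.array(s['ee_rot']);save(t,R);print(t,s['joints'],s['time_s'],s['gripper_width'])
Rv=pose(cup(0,0),p[2])[1];P=lambda x,y,z:np.r_[cup(x,y),z]
b=P(174,0,.30);c=P(174,0,.20)
emit(line(b,Rv,step=.045)+[(b,Rv)]+line(c,Rv,step=.035,t0=b,R0=Rv)+[(c,Rv)],0)
E
```

```text
handle outer [ 28.7 -48.2]
handle outer [27.7 48.2]
[0.58581139 0.14895054 0.29062366] [ 29.51495277  18.96453035   2.10728863  -0.17363007 -73.9465586
 -38.6214413 ] 24.65 0.006464632972845506
[{"grip":0,"xyz":[-38,3,-2],"angular":[0.0,0.0,0.0]},{"grip":0,"xyz":[-77,6,-4],"angular":[0.0,0.0,0.0]},{"grip":0,"xyz":[-115,9,-5],"angular":[0.01,0.0,0.0]},{"grip":0,"xyz":[-154,12,-7],"angular":[0.01,0.0,0.0]},{"grip":0,"xyz":[-192,15,-9],"angular":[0.01,-0.01,0.0]},{"grip":0,"xyz":[-230,18,-11],"angular":[0.01,-0.01,0.0]},{"grip":0,"xyz":[-230,18,-11],"angular":[0.01,-0.01,0.0]},{"grip":0,"xyz":[-230,17,23],"angular":[0.01,-0.01,0.0]},{"grip":0,"xyz":[-231,17,56],"angular":[0.01,-0.01,0.0]},{"grip":0,"xyz":[-231,17,89],"angular":[0.01,-0.01,0.0]}]
[{"grip":0,"xyz":[0,0,0],"angular":[0.0,0.0,0.0]}]
```

move_arm([
  {"grip":0,"xyz":[-38,3,-2],"angular":[0,0,0]},
  {"grip":0,"xyz":[-77,6,-4],"angular":[0,0,0]},
  {"grip":0,"xyz":[-115,9,-5],"angular":[0,0,0]},
  {"grip":0,"xyz":[-154,12,-7],"angular":[0,0,0]},
  {"grip":0,"xyz":[-192,15,-9],"angular":[0,0,0]},
  {"grip":0,"xyz":[-232,18,-11],"angular":[0,0,0]},
  {"grip":0,"xyz":[-232,18,-11],"angular":[0,0,0]},
  {"grip":0,"xyz":[-232,18,22],"angular":[0,0,0]},
  {"grip":0,"xyz":[-232,18,56],"angular":[0,0,0]},
  {"grip":0,"xyz":[-232,18,89],"angular":[0,0,0]},
])

```text
time_s: 25.65
tcp_pos: [0.6048, 0.3761, 0.1985]
ee_rot: [[-0.166, -0.986, -0.016], [-0.986, 0.166, -0.002], [0.005, 0.016, -1.0]]
wrist_force: [0.6, 0.6, -0.7]
gripper_width: 0.01
gripper_force: 0.0
```

```bash
python3 - <<'E'
from plan import *
from station import r
r.capture('top');s=r.sense();t=np.array(s['tcp_pos']);print(t,[(t[:2]-p[:2])@D,(t[:2]-p[:2])@Lc],s['time_s'],s['wrist_force'])
E
```

```text
[0.60186248 0.37444246 0.19111506] [np.float64(0.16883587257283175), np.float64(0.0023498162177613235)] 25.7 [-2.4894857  -0.96239321 -7.31271077]
```

move_arm([
  {"grip":0,"xyz":[0,0,0],"angular":[0,0,0]},
  {"grip":0,"xyz":[12,0,0],"angular":[0,0,0]},
  {"grip":0,"xyz":[24,0,0],"angular":[0,0,0]},
  {"grip":0,"xyz":[36,0,0],"angular":[0,0,0]},
])

```text
time_s: 26.1
tcp_pos: [0.6002, 0.3422, 0.2045]
ee_rot: [[-0.164, -0.986, -0.008], [-0.986, 0.164, 0.002], [-0.001, 0.009, -1.0]]
wrist_force: [1.9, 2.8, 1.2]
gripper_width: 0.009
gripper_force: 0.7
```

move_arm([
  {"grip":0,"xyz":[12,0,0],"angular":[0,0,0]},
  {"grip":0,"xyz":[24,0,0],"angular":[0,0,0]},
  {"grip":0,"xyz":[36,0,0],"angular":[0,0,0]},
  {"grip":0,"xyz":[48,0,0],"angular":[0,0,0]},
])

```text
time_s: 26.5
tcp_pos: [0.5914, 0.2942, 0.2023]
ee_rot: [[-0.164, -0.986, -0.012], [-0.986, 0.164, -0.001], [0.003, 0.012, -1.0]]
wrist_force: [0.6, 0.1, 1.8]
gripper_width: 0.006
gripper_force: 0.9
```

```bash
python3 - <<'E'
from plan import *
from station import r
c=r.capture('side');s=r.sense();t=np.array(s['tcp_pos']);print(t,[(t[:2]-p[:2])@D,(t[:2]-p[:2])@Lc],s['time_s'],s['wrist_force'])
E
```

```text
[0.59071263 0.29229061 0.20209823] [np.float64(0.08596106406671747), np.float64(0.00011090346900474279)] 26.55 [-1.42763    -0.46517537  0.61852334]
```

move_arm([
  {"grip":0,"xyz":[12,0,0],"angular":[0,0,0]},
  {"grip":0,"xyz":[24,0,0],"angular":[0,0,0]},
  {"grip":0,"xyz":[36,0,0],"angular":[0,0,0]},
  {"grip":0,"xyz":[44,0,0],"angular":[0,0,0]},
  {"grip":0,"xyz":[44,0,0],"angular":[0,0,0]},
  {"grip":0,"xyz":[44,0,0],"angular":[0,0,0]},
  {"grip":0,"xyz":[44,0,-30],"angular":[0,0,0]},
  {"grip":0,"xyz":[34,0,-70],"angular":[0,0,0]},
  {"grip":0,"xyz":[34,0,-110],"angular":[0,0,0]},
  {"grip":0,"xyz":[34,0,-110],"angular":[0,0,0]},
])

```text
time_s: 27.55
tcp_pos: [0.5897, 0.2634, 0.3191]
ee_rot: [[-0.163, -0.987, -0.001], [-0.987, 0.163, 0.004], [-0.004, 0.001, -1.0]]
wrist_force: [-0.7, -0.1, 0.5]
gripper_width: 0.005
gripper_force: 0.0
```

move_arm([
  {"grip":0,"xyz":[40,0,0],"angular":[0,0,0]},
  {"grip":0,"xyz":[80,0,0],"angular":[0,0,0]},
  {"grip":0,"xyz":[120,0,0],"angular":[0,0,0]},
  {"grip":0,"xyz":[160,0,0],"angular":[0,0,0]},
  {"grip":0,"xyz":[200,0,0],"angular":[0,0,0]},
  {"grip":0,"xyz":[240,0,0],"angular":[0,0,0]},
  {"grip":0,"xyz":[280,0,0],"angular":[0,0,0]},
  {"grip":0,"xyz":[320,0,0],"angular":[0,0,0]},
  {"grip":0,"xyz":[320,0,0],"angular":[0,0,0]},
])

```text
time_s: 28.45
tcp_pos: [0.5337, -0.057, 0.313]
ee_rot: [[-0.169, -0.986, -0.013], [-0.986, 0.169, -0.002], [0.004, 0.013, -1.0]]
wrist_force: [-0.4, 0.5, -0.4]
gripper_width: 0.004
gripper_force: 0.0
```

```bash
python3 - <<'E'
from plan import *
from h import *
from station import r
t=r.capture('top')['img'][...,::-1];s=r.sense();print(s['tcp_pos'],s['time_s'],s['wrist_force'])
side=r.capture('side')['img'][...,::-1]
cv2.imwrite('pics/top7.png',t);cv2.imwrite('pics/side7.png',side)
# lip: sample colour along shut / open / model positions, before and after
b=cv2.imread('pics/top6.png')
def samp(im,x,z):
    out=[]
    for y in(-90,-60,-30,0,30,60,90):
        u=proj('top',[[*cup(x,y),z]])[0].round().astype(int);out.append(im[u[1],u[0]].tolist())
    return out
for n,x,z in(('open',133,.197),('shut',5,.013),('shut8',8,.016)):print(n,'before',samp(b,x,z),'after',samp(t,x,z))
# profile across front mid-bay gap y=+85: orange pixels (R-B>50) along x for various assumed angles
bs=cv2.imread('pics/side6.png');print('side lip diff',np.abs(side.astype(int)-bs)[290:310,170:300].mean())
for y in(-75,-25,25,75):
    row=[]
    for x in range(-40,60,4):
        u=proj('top',[[*cup(x,y),.012]])[0].round().astype(int);row.append(int(t[u[1],u[0],2])-int(t[u[1],u[0],0]))
    print(y,row)
E
```

```text
[ 0.53423183 -0.05542418  0.31287411] 28.5 [0.37517085 0.48542958 0.46713948]
open before [[99, 149, 175], [96, 148, 174], [97, 146, 171], [95, 145, 170], [93, 143, 169], [92, 141, 166], [89, 138, 163]] after [[92, 100, 97], [116, 121, 122], [124, 150, 160], [126, 150, 161], [123, 150, 161], [34, 36, 33], [39, 41, 36]]
shut before [[134, 142, 138], [133, 142, 139], [133, 143, 140], [133, 142, 138], [90, 98, 95], [91, 99, 94], [93, 101, 97]] after [[139, 151, 152], [156, 170, 172], [154, 168, 169], [148, 162, 165], [145, 159, 160], [139, 152, 154], [135, 148, 150]]
shut8 before [[133, 142, 137], [133, 142, 139], [134, 144, 139], [133, 143, 140], [92, 99, 96], [91, 98, 96], [93, 100, 97]] after [[131, 143, 146], [155, 169, 171], [153, 166, 168], [149, 162, 165], [143, 157, 159], [136, 150, 152], [131, 144, 146]]
side lip diff 29.322179487179486
-75 [16, 17, 17, 17, 15, 16, 16, 15, 16, 17, 17, 16, 17, 16, 16, 15, 16, 17, 17, 16, 16, 15, 14, 13, 14]
-25 [17, 16, 16, 15, 16, 16, 16, 17, 17, 16, 15, 15, 15, 15, 15, 16, 17, 17, 16, 17, 17, 17, 16, 16, 17]
25 [16, 16, 17, 16, 15, 15, 17, 17, 16, 16, 16, 16, 16, 15, 15, 14, 14, 16, 15, 14, 14, 15, 16, 16, 17]
75 [16, 17, 15, 15, 14, 15, 15, 17, 15, 14, 16, 15, 15, 15, 14, 15, 13, 13, 6, -1, -1, -1, 1, 12, 59]
```

move_arm([
  {"grip":0,"xyz":[45,0,0],"angular":[0,0,0]},
  {"grip":0,"xyz":[90,0,0],"angular":[0,0,0]},
  {"grip":0,"xyz":[135,0,0],"angular":[0,0,0]},
  {"grip":0,"xyz":[180,0,0],"angular":[0,0,0]},
  {"grip":0,"xyz":[225,0,0],"angular":[0,0,0]},
  {"grip":0,"xyz":[270,0,0],"angular":[0,0,0]},
  {"grip":0,"xyz":[310,0,0],"angular":[0,0,0]},
  {"grip":0,"xyz":[310,0,0],"angular":[0,0,0]},
])

```text
time_s: 29.35
tcp_pos: [0.4837, -0.3623, 0.3129]
ee_rot: [[-0.168, -0.986, -0.014], [-0.986, 0.168, -0.002], [0.004, 0.014, -1.0]]
wrist_force: [0.0, 0.0, -0.1]
gripper_width: 0.003
gripper_force: 0.0
```

```bash
cat > chk.py <<'E'
from plan import *
from h import *
from station import r
t=r.capture('top')['img'][...,::-1];cv2.imwrite('pics/top8.png',t)
b=cv2.imread('pics/top6.png');print(r.sense()['time_s'])
for y in(-80,-25,0,25,80):
    row=[]
    for x in range(-24,60,3):
        u=proj('top',[[*cup(x,y),.012]])[0].round().astype(int);row.append(int(t[u[1],u[0],2])-int(t[u[1],u[0],0]))
    print(y,row)
for i in range(2):
    for n,box in(('jars',(280,310,265,355)),('cone',(235,265,312,352))):
        a=cv2.imread('pics/top0.png');A,B=[q[box[0]:box[1],box[2]:box[3]].astype(int) for q in(a,t)];print(n,np.abs(A-B).mean().round(1))
    break
E
python3 chk.py
```

```text
29.4
-80 [5, 6, 5, 6, 7, 6, 4, 8, 39, 77, 80, 53, 7, 1, -1, 0, -1, 0, 2, 1, 1, 1, 1, 1, 0, 6, 34, 59]
-25 [6, 6, 6, 5, 7, 6, 5, 8, 37, 76, 72, 32, 8, 1, 1, 0, 0, 1, 0, 0, 0, 1, 0, 1, 0, 7, 34, 55]
0 [6, 5, 7, 5, 5, 4, 6, 5, 16, 45, 57, 43, 17, -1, 2, 7, 12, 13, 14, 14, 14, 15, 14, 15, 15, 23, 57, 57]
25 [5, 5, 5, 5, 5, 5, 3, 8, 28, 57, 55, 28, 4, 0, 0, 1, 2, 1, 0, 1, -1, 0, 0, 0, 0, 8, 44, 57]
80 [4, 3, 3, 4, 3, 4, 4, 9, 34, 57, 56, 30, 5, 0, -1, 0, 0, 0, -1, 0, 1, 0, -1, 0, 1, 15, 61, 77]
jars 6.6
cone 2.9
```

```bash
python3 -c "
from station import r
print(r.finish_job())"
```

```text
the job is handed in; nothing more can be done
None
```

I handed the job in at about 29 s of the 72 s allowed. Both mugs are home, one in each bay with its handle straight out, and the hood is shut in front of them; the camera measurements put each mug's axis within about 5 mm of its home point and the hood's lip at its shut position. I kept clear of the jars and the cone pack. The judge's verdict was not shown.

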